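# Open the glazed microphone cupboard and lay the second pencil mic beside its twin

## Task

Swing the glazed walnut cupboard's door wide open by its brass pull, out to about square with the front, and leave it open. Then take the pencil condenser from its wooden rest and lay it in the free pair of V saddles inside the cupboard, beside its twin: centred on the saddles, wholly inside, and set down rather than dropped. Leave the twin, the half-open drawer and the other gear where they are.

Things in the scene. Friction and masses are not known exactly. Their poses are not given: they have to be found in the camera images.
- cupboard: Fixed walnut-framed cupboard with clear side, back and roof panes, 240 deep (x) x 250 wide (y) x 330 high. Origin: centre of the underside; front faces its -x, towards the robot. Opening in the plane x = -120, y -111 to 111, z 30 (inner floor) to 310 (top rail); the roof covers all behind it. Inside: a white canister (54 dia., top at z = 117) at (76, -60) and the saddle bars (see bay).
- door (a joint): Door angle in rad: 0 closed, 1.57 square to the front, stop at 1.95; starts up to 0.05 ajar. Upright hinge at the cupboard's +y front corner (left as the robot sees it); the free edge swings towards the robot, then to +y. No latch; light friction (about 1 N at the pull); stays where it is left.
- door_hinge (a point): Point on the hinge line: at (-120, 123, 180) in the cupboard's frame; its frame turns with the door and equals the cupboard's when closed. The door is a 15 thick walnut frame with a clear pane, 246 wide, from 33 to 327 above the table; its outer face is 16.5 in front of the hinge line.
- pull (a point): Upright brass bar handle near the door's free edge: round, 12 dia., 142 long, its axis 42 clear of the door's face, on two posts (10 dia.) 50 above and 50 below its middle. Origin: middle of the bar, at (-58.5, -225, 10) in the frame of door_hinge, 190 above the table. Its axes are those of door_hinge (-x away from the door, z up). The bar is geom door_c5.
- rest: Pale maple rest fixed on the table: plank 120 x 64 x 12 with two V saddles (14 thick along x) at x = -35 and x = +35 and free space between them; their lowest line is 30 and their rims 48 above the table. Origin: centre of its underside; x along the microphone.
- mic: The pencil condenser to put away: chrome cylinder 22 in diameter, 130 long, about 140 g, lying level in the rest's V saddles. Origin: centre of the cylinder, on its axis, 45.6 above the table; x runs along the cylinder to the end with dark grille slots, which points away from the robot.
- bay (a point): Where the microphone's centre must lie: middle of the free V saddles, at (-35, -30, 60.6) in the cupboard's frame, 85 behind the opening, under the roof. Axes are the cupboard's; the microphone lies along x. Saddles on two pale bars (14 thick) at x = -35 and +35 from here; V's 90 degrees, 35 wide at the top, rims about 2 above the seated axis, bottom 15 above the inner floor.
- twin: Identical pencil condenser already lying in the other pair of saddles, within 5 of (-35, 64, 60.6) in the cupboard's frame. Loose; leave it there. Origin at its centre.
- shock: Bystander: silver aluminium shock mount, round cage 92 in diameter and 66 high with a swivel block at the side, loose. Origin: centre of the underside.
- pop_ring: Bystander: black steel pop-filter ring lying flat, 142 in diameter and 10 high with a clamp stub, loose; the door passes above it. Origin: centre of the underside.
- puck_a: Bystander: grey rubber isolation puck, 64 in diameter, 26 high, loose. Origin: centre of the underside.
- puck_b: Bystander: the other grey rubber puck, same size, loose. Origin: centre of the underside.
- stereo_bar: Bystander: flat black steel stereo bar 200 x 26 x 6 with two studs 20 high, loose; the door passes above it. Origin: centre of the underside.
- desk_stand: Bystander: short microphone stand, round iron base 130 in diameter with an upright 160 high, loose. Origin: centre of the underside.
- unit_drawer0_handle (a point): Shallow walnut drawer with a brass pull, half open towards the robot, in the low walnut unit (270 x 260 x 85) at the robot's right. Bystander; leave it as it is. This point: the middle of its pull.
- twin_bay (a point): Middle of the other pair of V saddles, where the twin lies: (-35, 64, 60.6) in the cupboard's frame.

How it is judged (in metres and radians):
On the way:
1. the door is drawn open by its brass pull: at least 0.15 rad open while the fingers bear on the pull (value of joint door above 0.15 rad and contact force between the fingers and door_c5 above 0.5 N), for 0.1 s.
At the end, for the whole second after the job is handed in: The door stands still, open by at least 1.3 rad. The microphone lies at rest in the free saddles: centre within 18 mm of the bay point along x, 8 mm across and in height, axis within 0.12 rad. The twin lies within 20 mm of its own bay point (value of joint door above 1.3 rad and x of mic in the frame of bay between -0.018 and 0.018 m and y of mic in the frame of bay between -0.008 and 0.008 m and z of mic in the frame of bay between -0.008 and 0.008 m and angle between the x axis of mic and the x axis of bay, either way round below 0.12 rad and linear speed of mic below 0.02 m/s and velocity of joint door between -0.05 and 0.05 rad/s and distance between twin and twin_bay below 0.02 m); the robot touches nothing.
It fails at once if the twin is shifted by more than 20 mm (distance of twin from where it was at the start of the episode above 0.02 m).
It fails at once if another loose piece of gear (shock mount, pop-filter ring, puck, stereo bar, stand) or the drawer is shifted by more than 30 mm (distance of any of shock, pop_ring, puck_a, puck_b, stereo_bar, desk_stand, unit_drawer0_handle from where it was at the start of the episode above 0.03 m).
It fails at once if the microphone is dropped: falling faster than 0.7 m/s (about 25 mm of free fall) with no finger on it (linear speed of mic above 0.7 m/s and contact force between the fingers and mic below 0.05 N).
It also fails if it takes over 64 s, if anything falls off the work surface, if the arm or the gripper's body presses on something with over 40 N, if the wrist force passes 120 N, or if a joint passes its speed limit or range.

## Robot

A 6-joint arm with a two-finger parallel gripper is mounted at the origin on the work surface. World frame = base frame: x ahead of the robot, y to its left, z up, the work surface at z = 0. Lengths are in mm, angles in rad, forces in N, time in s.
With the tool pointing down it reaches from about 400 to 825 mm from the base axis. Payload 7 kg.
Tool frame: the origin (TCP) lies midway between the tips of the shut fingers; the grasp point (between the pads) lies 19 mm behind it (tcp_to_grasp is the distance from the TCP to the grasp point, in mm); z points along the fingers, y is the line along which they close (so a half turn about z gives the same grasp; the last joint's range is limited). The gripper opens to 88 mm and grips with 3 to 60 N. Pads are 19 mm wide; open, the fingers measure 130 mm over their backs; the gripper's body (78 mm by 193 mm) begins 47 mm behind the grasp point.
Start: joints at [-0.997, 0.359, 0.012, 0, -1.224, -0.288], TCP at [190.273, -647.604, 226.561] pointing down, gripper open.
Joint ranges: [-3.07, 3.07], [-1.43, 2.12], [-1.02, 1.25], [-3.03, 1.67], [-3.05, -0], [-3.03, 3.03]. Speed limits (rad/s): [2.39, 2.39, 3.01, 3.14, 3.14, 3.14].

## Interface

Orientations are given as a rotation vector (axis times angle).
In Python, from workcell import read_state, get_image, hand_in, trace, pinpoint, tcp_to_grasp gives the robot as it stands.
- The arm moves only by the tool drive_tool, never from a script. Its argument "moves" is a list of rows, each a list of 5 numbers: the shift along the tool's x, y, z in cm, then the turn about the tool's z in rad, then the opening, from 0 (shut) to 1 (fully open). In form: [[x, y, z, turn, jaw], ...]. A call has 1 to 10 rows; each row shifts and turns the commanded pose from where the row before left it, along the tool's axes as they then stand; what a row does not reach is not made up. A row lasts 1/10 s, in which the tool goes at most 50 mm and 8.59 degrees, less where a joint would pass 70% of its speed; a pose out of reach is approached as far as the arm can. A call with a gripper value outside its range is refused whole. The fingers move at their own pace and stop on an object; "force" is the grip in N (left out, the last holds). Time passes only in rows, so rows that do not move let the fingers close. It gives the time, the measured TCP pose, the force, the opening and the grip force at its end, in the units of the state.
- read_state(): the state, without advancing time (a new reading comes with each control period).
- get_image(name): name is "scene" or "top"; returns a dict with "frame" (420x560x3 uint8, red, green, blue), "mtx" (3x3 intrinsics, pixels), "D" ([k1, k2, p1, p2, k3] as OpenCV has them; the pictures are not rectified), "R" (3x3) and "t" (3): a world point X has camera coordinates R X + t. Camera axes: x right, y down, z forward; pixel columns grow to the right and rows downward; lengths in mm; the calibration is good to about 2 mm. A picture is of the moment at which its call begins. There is no depth.
- hand_in(): hands the job in; it is judged then, once.
Trained networks look in a picture, given as the dict that the camera call returned (one of the last four; its "shot" number tells which), for a name from the list of things; names that differ only in an ending like _2 or _b are one class to them, and where a whole thing is asked for, a point or a joint stands for the part that bears it (a point fixed in the world has none). Each returns a list of dicts, best first, with "conf" (0 to 1); they miss things now and then, are a little off and sometimes report something else, mostly with a low value. They report only what shows in the picture. A call takes as long as a camera call.
- trace(name, picture): "region" (420x560 bool, what is visible of it) and "position" ([column, row] in pixels, amid what is visible of it).
- pinpoint(name, picture): "position" ([column, row] in pixels: a listed point, or the origin of a listed thing).
The state is a dict: "time_s": time; "joints": joint angles; "dq": joint speeds; "joint_efforts": joint torques, N m; "tool_pos": TCP position; "ee_rot": TCP orientation; "ft_force": force on the tool from outside, world axes, zero at the start; "torque": the same for the moment, N m; "grip_width": finger opening in mm; "grip_force": force on a finger pad.
Only numpy, scipy, OpenCV 4.12 (cv2) and the standard library are available. Lean on these libraries where they do the work, as an engineer would, in place of code of your own. Each camera call takes 0.05 s, during which the arm holds its last target. There are 200 camera calls.

## Working session

There is one attempt and no reset: what is moved stays moved. The work goes in short steps, Python scripts to look and compute and a tool call to move; the robot and the scene stay as the last step left them, time stands still between calls to the robot, and variables do not carry over. Pictures are saved under pics/ and viewed, at most 10 in all, crops included, and the job is handed in when it is done.

Besides the shell and the picture viewer there is one more tool, called after "Call:" as name([rows], argument=value, ...), one row to a line, values as JSON. drive_tool: Moves the arm, as the interface text tells. Its arguments: {"type":"object","properties":{"moves":{"type":"array"},"force":{"type":"number"}},"required":["moves"]}

```bash
ls; mkdir -p pics; python3 - <<'E'
from workcell import *
import cv2,numpy as np
print(read_state())
print(tcp_to_grasp)
for n in("scene","top"):
    p=get_image(n); cv2.imwrite(f"pics/{n}0.png",p["frame"][:,:,::-1])
    print(n,p["mtx"],p["D"],p["R"],p["t"])
    for k in ["cupboard","door_hinge","pull","rest","mic","bay","twin","twin_bay"]:
        print(k,[(np.round(d["position"],1).tolist(),round(d["conf"],2)) for d in pinpoint(k,p)[:3]])
E
```

```text
pics
{'time_s': 0.0, 'joints': array([-9.96923161e-01,  3.59380834e-01,  1.10278951e-02, -3.37020566e-04,
       -1.22409352e+00, -2.88118220e-01]), 'dq': array([ 2.27395939e-03, -4.67987858e-05,  1.16079143e-04,  1.69034699e-03,
       -1.01574801e-03,  2.05267851e-04]), 'joint_efforts': array([ 2.48864953e-04, -5.82727039e+01,  2.93069834e+01,  6.99713454e+00,
        7.24869737e-03, -1.43083153e-04]), 'tool_pos': array([ 190.10584539, -647.15262632,  225.61549149]), 'ee_rot': array([ 4.47101443e-01, -3.10920820e+00, -2.56260059e-03]), 'ft_force': array([-0.41535452,  0.04707908,  0.25453944]), 'torque': array([ 0.00593623, -0.00596601, -0.00146732]), 'grip_force': 0.0, 'grip_width': 87.51283907886256}
18.8
scene [[439.38833477   0.         272.27819418]
 [  0.         439.38833477 205.89613263]
 [  0.           0.           1.        ]] [-0.03663403  0.          0.          0.          0.        ] [[-0.68365468 -0.72979913 -0.00308446]
 [-0.69388173  0.65130636 -0.30712892]
 [ 0.22615135 -0.20782988 -0.95166292]] [ 359.43143736  414.76615608 1237.20027746]
cupboard []
door_hinge [
[... 158 characters left out ...]
39)]
twin []
twin_bay [([203.9, 205.3], 0.71)]
top [[534.91244648   0.         277.20568253]
 [  0.         534.91244648 208.48147989]
 [  0.           0.           1.        ]] [-0.18916014  0.          0.          0.          0.        ] [[-0.02022541 -0.99977218 -0.00682108]
 [-0.98365599  0.02111937 -0.17881519]
 [ 0.17891851  0.00309298 -0.98385903]] [ -26.89754105  551.20651524 1747.64837124]
cupboard [([245.1, 161.1], 0.66), ([225.4, 163.4], 0.62)]
door_hinge [([203.6, 186.7], 0.7), ([359.9, 256.6], 0.57)]
pull [([273.5, 201.1], 0.57)]
rest [([322.6, 235.4], 0.62)]
mic [([325.0, 234.0], 0.79)]
bay [([255.6, 163.9], 0.94)]
twin [([322.7, 235.0], 0.41)]
twin_bay [([225.8, 163.2], 0.78)]
```

View pics/scene0.png

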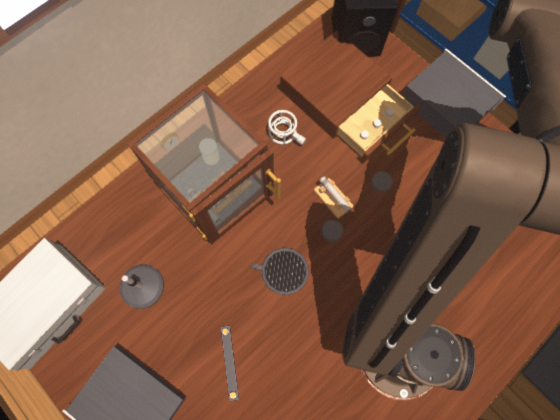

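View pics/top0.png

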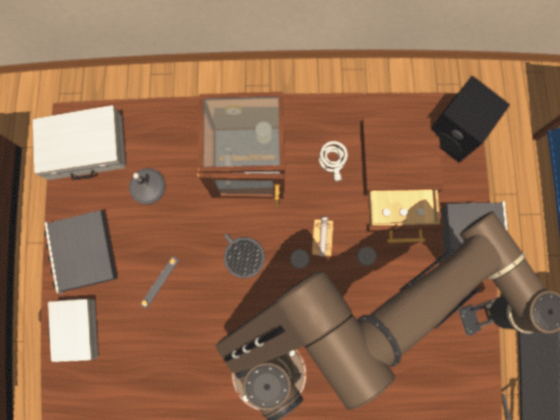

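The scene picture shows the cupboard upper left with its pull at about (277,187), and the mic in its rest at (335,195). In the top view they are at (277,190) and (323,235). The gripper is at lower right (483,318).

```bash
cat > h.py <<'E'
from workcell import *
import cv2,numpy as np
from scipy.optimize import least_squares
from scipy.spatial.transform import Rotation as Ro
def proj(p,X):
    X=np.atleast_2d(np.array(X,float))
    return cv2.projectPoints(X,cv2.Rodrigues(p["R"])[0],p["t"],p["mtx"],np.array(p["D"]))[0][:,0]
def rz(a): return Ro.from_euler('z',a).as_matrix()
def cup(v,P): return np.array([v[0],v[1],0])+rz(v[2])@np.array(P,float)
def doorp(v,P): # point in door_hinge frame ; v[3] door angle; opens free edge toward -x
    return cup(v,np.array([-120,123,180])+rz(-v[3])@np.array(P,float))
def pts(v): return {"bay":cup(v,[-35,-30,60.6]),"twin_bay":cup(v,[-35,64,60.6]),"cupboard":cup(v,[0,0,0]),
   "door_hinge":cup(v,[-120,123,180]),"pull":doorp(v,[-58.5,-225,10])}
E
python3 - <<'E'
from h import *
obs={}
P={}
for n in("scene","top"):
    for i in range(2):
        p=get_image(n);P[n]=p
        for k in ["cupboard","door_hinge","pull","rest","mic","bay","twin","twin_bay","shock","pop_ring","puck_a","stereo_bar","desk_stand","unit_drawer0_handle"]:
            for d in pinpoint(k,p)[:2]:
                obs.setdefault((n,k),[]).append((*np.round(d["position"],1).tolist(),round(d["conf"],2)))
for k,v in obs.items():print(k,v)
def res(v):
    q=pts(v);r=[]
    for k in q:
        for n in P:
            for i,o in enumerate(obs.get((n,k),[])):
                r+=list((proj(P[n],q[k])[0]-o[:2])*o[2])
    return r
s=least_squares(res,[700,0,0,0.02],loss='soft_l1',x_scale=[100,100,.1,.1])
print(s.x,s.cost)
for k,X in pts(s.x).items(): print(k,X.round(1),[(n,proj(P[n],X)[0].round(1)) for n in P])
def resm(v,k,z):
    return sum([list((proj(P[n],[v[0],v[1],z])[0]-o[:2])*o[2]) for n in P for o in obs.get((n,k),[])],[])
for k,z in [("rest",0),("mic",45.6),("shock",0),("pop_ring",0),("puck_a",0),("stereo_bar",0),("desk_stand",0)]:
    s=least_squares(resm,[500,-100],args=(k,z),loss='soft_l1',x_scale=100); print(k,s.x.round(1),s.cost.round(1))
E
```

```text
('scene', 'cupboard') [(212.6, 191.6, 0.74), (212.7, 189.6, 0.85)]
('scene', 'door_hinge') [(199.7, 226.1, 0.78), (201.5, 226.1, 0.7)]
('scene', 'rest') [(334.3, 197.3, 0.66), (333.8, 199.3, 0.7), (275.0, 191.9, 0.25)]
('scene', 'mic') [(335.9, 193.1, 0.83), (332.5, 199.9, 0.61), (337.7, 192.8, 0.53), (331.8, 231.4, 0.19)]
('scene', 'bay') [(227.0, 184.4, 0.97), (334.1, 200.1, 0.25), (225.8, 184.5, 0.72)]
('scene', 'twin_bay') [(202.2, 205.0, 0.91), (213.2, 189.9, 0.73), (204.1, 205.7, 0.69)]
('scene', 'shock') [(284.7, 130.6, 0.74), (283.2, 130.2, 0.61)]
('scene', 'pop_ring') [(285.9, 269.7, 0.86), (285.5, 268.5, 0.96)]
('scene', 'puck_a') [(379.1, 183.5, 0.77), (331.5, 227.9, 0.62), (380.2, 185.6, 0.87), (332.8, 230.1, 0.85)]
('scene', 'stereo_bar') [(231.2, 361.3, 0.8), (400.7, 142.9, 0.72), (231.3, 362.1, 0.6)]
('scene', 'desk_stand') [(141.2, 283.5, 0.66), (142.1, 284.9, 0.85)]
('scene', 'unit_drawer0_handle') [(401.4, 141.9, 0.84), (400.9, 143.0, 0.82), (274.9, 192.2, 0.41)]
('scene', 'pull') [(280.1, 189.9, 0.74), (201.1, 225.2, 0.54)]
('scene', 'twin') [(231.7, 362.4, 0.28)]

[... 1144 characters left out ...]
609624e-02] 456.08745265485476
bay [695.4  32.3  60.6] [('scene', array([226.1, 184.3])), ('top', array([255.5, 166.3]))]
twin_bay [697.  126.3  60.6] [('scene', array([202.1, 204.2])), ('top', array([227.9, 166.5]))]
cupboard [730.9  61.8   0. ] [('scene', array([213.7, 189.4])), ('top', array([247.8, 161.2]))]
door_hinge [613.  186.7 180. ] [('scene', array([198.3, 226.9])), ('top', array([205.2, 183.1]))]
pull [540.3 -34.1 190. ] [('scene', array([277.6, 190.8])), ('top', array([275.6, 203.7]))]
rest [ 451.4 -195. ] 33.9
mic [ 454.2 -189.9] 83.6
shock [ 728.3 -244.3] 105.9
pop_ring [392.1  71.4] 1.5
puck_a [ 380.2 -316.2] 208.0
stereo_bar [309.9 360.4] 278.7
desk_stand [648.7 413.5] 117.8
```

```bash
python3 - <<'E'
from h import *
v=[730.9,61.8,-.0164,.047]
out=[]
for n,c in(("scene",(125,80,290,245)),("top",(190,85,295,210))):
    p=get_image(n)
    for k in("mic","rest"):
        for t in trace(k,p)[:2]:
            m=t["region"];ys,xs=np.nonzero(m)
            if len(xs)<20: continue
            r=cv2.minAreaRect(np.c_[xs,ys].astype(np.float32)); print(n,k,round(t["conf"],2),t["position"],m.sum(),r)
    s=4;f=cv2.resize(p["frame"][:,:,::-1].copy(),None,fx=s,fy=s,interpolation=cv2.INTER_CUBIC)
    def line(A,B,col):
        a,b=[(q+.5)*s-.5 for q in proj(p,[A,B])]
        cv2.line(f,tuple(int(x) for x in a.round()),tuple(int(x) for x in b.round()),col,1,cv2.LINE_AA)
    L=lambda A,B,col=(0,255,0):line(cup(v,A),cup(v,B),col)
    for z in(0,330):
        q=[(-120,-125,z),(120,-125,z),(120,125,z),(-120,125,z)]
        for i in range(4):L(q[i],q[(i+1)%4])
    for x,y in((-120,-125),(120,-125),(120,125),(-120,125)):L((x,y,0),(x,y,330))
    D=lambda A,B,col:line(doorp(v,A),doorp(v,B),col)
    for x in(-16.5,):
        q=[(x,0,-147),(x,-246,-147),(x,-246,147),(x,0,147)]
        for i in range(4):D(q[i],q[(i+1)%4],(255,255,0))
    D((-58.5,-225,-61),(-58.5,-225,81),(255,0,255))
    for y in(-30,64):L((-100,y,60.6),(30,y,60.6),(0,0,255))
    x0,y0,x1,y1=[a*s for a in c]
    g=f[y0:y1,x0:x1];g=cv2.resize(g,None,fx=min(395/g.shape[1],600/g.shape[0]),fy=min(395/g.shape[1],600/g.shape[0])) if n=="x" else g
    out.append(g)
h=590
o=[cv2.resize(g,(int(399),int(g.shape[0]*399/g.shape[1]))) for g in out]
H=max(g.shape[0] for g in o)
o=[cv2.copyMakeBorder(g,0,H-g.shape[0],0,0,cv2.BORDER_CONSTANT) for g in o]
cv2.imwrite("pics/ov1.png",np.hstack(o))
E
```

```text
scene mic 0.5 [335.6, 191.8] 310 ((335.57928466796875, 193.32386779785156), (42.59642791748047, 7.962316036224365), 48.179832458496094)
scene rest 0.87 [332.9, 198.0] 524 ((333.15362548828125, 197.07937622070312), (38.91436767578125, 22.022714614868164), 50.52754211425781)
scene rest 0.28 [284.7, 268.1] 1804 ((283.8200378417969, 269.760009765625), (47.80000305175781, 48.0), 53.13010025024414)
top mic 0.63 [324.1, 233.3] 177 ((323.6264953613281, 235.97665405273438), (5.239776134490967, 36.179405212402344), 3.5763344764709473)
top rest 0.83 [321.6, 237.4] 464 ((322.5, 237.5), (37.0, 19.0), 90.0)
```

View pics/ov1.png

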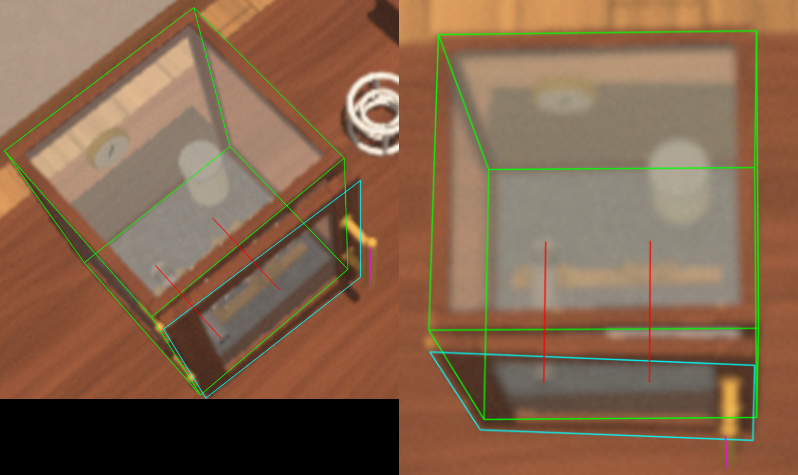

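```bash
python3 - <<'E'
from h import *
o=[]
for n,c in(("scene",[(245,155),(310,170)]),("top",[(240,165),(295,210)])):
    p=get_image(n); row=[]
    for x,y in c:
        g=cv2.resize(p["frame"][y:y+55,x:x+70,::-1],(400,300),interpolation=cv2.INTER_CUBIC)
        row.append(g)
    o.append(np.hstack(row))
cv2.imwrite("pics/z2.png",np.vstack(o))
E
```

```text
(no output)
```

View pics/z2.png

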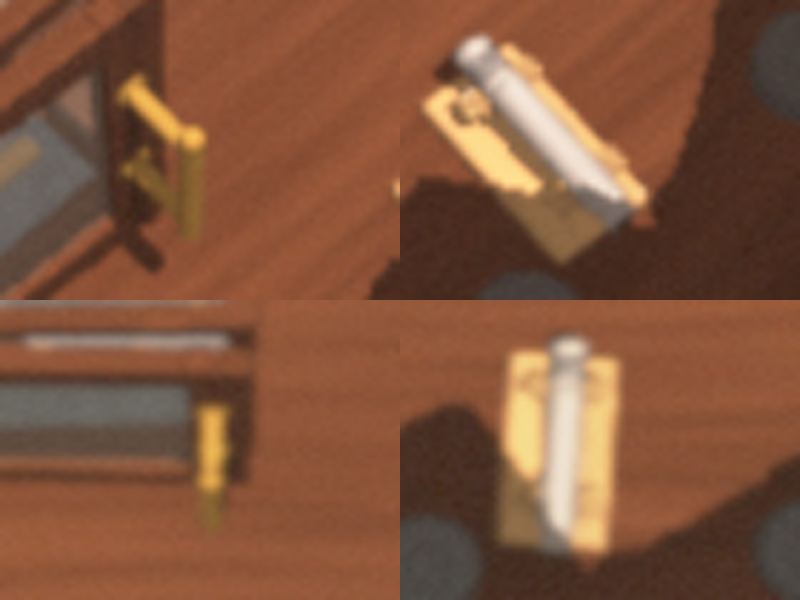

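Zoomed views show the pull and its upper post clearly. The bar runs (278.2,179)–(277.5,198.2) in scene and (276.7,198.9)–(276.5,206.8) in top. The mic ends are (322.2,178.8)/(348.1,208.1) in scene and (324.3,217.8)/(322.6,254.5) in top.

```bash
python3 - <<'E'
from h import *
P={n:get_image(n) for n in("scene","top")}
print("cams",[(-P[n]["R"].T@P[n]["t"]).round(0) for n in P])
def tri(o,zfix=None):
    f=lambda X:np.concatenate([proj(P[n],X if zfix is None else [X[0],X[1],zfix])[0]-o[n] for n in o])
    s=least_squares(f,[500,-50,100] if zfix is None else [500,-50],x_scale=100);return s.x.round(1),s.fun.round(1)
print("bar top",tri(dict(scene=[278.2,179],top=[276.7,198.9])),tri(dict(scene=[278.2,179],top=[276.7,198.9]),261))
print("bar bot",tri(dict(scene=[277.5,198.2],top=[276.5,206.8])),tri(dict(scene=[277.5,198.2],top=[276.5,206.8]),119))
print("mic far",tri(dict(scene=[322.2,178.8],top=[324.3,217.8])),tri(dict(scene=[322.2,178.8],top=[324.3,217.8]),46))
print("mic near",tri(dict(scene=[348.1,208.1],top=[322.6,254.5])),tri(dict(scene=[348.1,208.1],top=[322.6,254.5]),46))
for k in("puck_a","shock","pop_ring","desk_stand","stereo_bar"):
    for n in P:
        print(k,n,[(np.array(d["position"]).round(1),round(d["conf"],2),tri({n:np.array(d["position"])},0 if k!="shock" else 0)[0]) for d in pinpoint(k,P[n])[:2]])
E
```

```text
cams [array([ 254.,  249., 1306.]), array([ 229.,  -44., 1818.])]
bar top (array([541.4, -37.7, 267. ]), array([ 0.4,  0.3, -0.2, -0.5])) (array([542.9, -38.6]), array([ 0.2,  0.5,  0.2, -0.6]))
bar bot (array([543. , -36.6, 118.6]), array([-0.1, -0.1,  0. ,  0.2])) (array([542.9, -36.5]), array([-0.1, -0.1,  0. ,  0.2]))
mic far (array([ 513. , -195.9,   50.4]), array([-0.5, -0.4,  0.1,  0.7])) (array([ 513.8, -196.8]), array([-0.6, -0.2,  0.3,  0.6]))
mic near (array([ 391.6, -185.6,   51.4]), array([-0.1, -0.1,  0. ,  0.1])) (array([ 392.2, -186.8]), array([-0.2,  0.1,  0.2,  0.1]))
puck_a scene [(array([330.6, 232.3]), 0.76, array([ 379.7, -108.1])), (array([381.3, 184.3]), 0.65, array([ 379.6, -337.8]))]
puck_a top [(array([362.5, 257.2]), 0.8, array([ 384.2, -326.1])), (array([299.1, 258.6]), 0.53, array([ 384.7, -109.2]))]
shock scene [(array([285.2, 131.3]), 0.87, array([ 724. , -244.3]))]
shock top [(array([333.5, 158.8]), 0.63, array([ 733.2, -240.2]))]
pop_ring scene [(array([286.8, 269.8]), 0.94, array([388.1,  69.5]))]
pop_ring top [(array([244.3, 255.9]), 0.67, array([397.7,  77.2]))]
desk_stand scene [(array([142.1, 284.9]), 0.96, array([648.6, 414.1]))]
desk_stand top [(array([143.9, 186.6]), 0.89, array([648.1, 430.7])), (array([226.7, 165.1]), 0.17, array([718.5, 136.3]))]
stereo_bar scene []
stereo_bar top [(array([158.3, 282.4]), 0.72, array([311.5, 373.4]))]
```

```bash
cat >> h.py <<'E'
def plan(wps,jaw,start=None,step=42,dth=.135):
    """wps: list of (x,y,z,yaw) tool-down; prints rows"""
    if start is None:
        s=read_state();R=Ro.from_rotvec(s["ee_rot"]).as_matrix();start=(*s["tool_pos"],np.arctan2(R[1,0],R[0,0]))
    c=np.array(start,float);rows=[]
    for w in wps:
        w=np.array(w,float)
        n=int(max(1,np.ceil(np.linalg.norm(w[:3]-c[:3])/step),np.ceil(abs(w[3]-c[3])/dth)))
        for i in range(n):
            k=n-i; d=(w-c)/k; a=c[3]
            X=np.array([np.cos(a),np.sin(a)]);Y=np.array([np.sin(a),-np.cos(a)])
            r=[round(d[:2]@X/10,1),round(d[:2]@Y/10,1),round(-d[2]/10,1),round(-d[3],2),jaw]
            rows.append(r)
            c+=np.r_[(X*r[0]+Y*r[1])*10,-r[2]*10,-r[3]]
    for i in range(0,len(rows),10): print(str(rows[i:i+10]).replace(" ",""))
    print("end",c.round(2))
E
python3 - <<'E'
from h import *
plan([(190,-647,300,-2.5),(530,-37,300,0)],1,start=(190.1,-647.2,225.6,-2.856))
E
```

```text
[[np.float64(0.0),np.float64(0.0),np.float64(-2.5),np.float64(-0.12),1],[np.float64(0.0),np.float64(0.0),np.float64(-2.5),np.float64(-0.12),1],[np.float64(-0.0),np.float64(0.0),np.float64(-2.4),np.float64(-0.12),1],[np.float64(-3.4),np.float64(1.5),np.float64(-0.0),np.float64(-0.13),1],[np.float64(-3.5),np.float64(1.0),np.float64(-0.0),np.float64(-0.13),1],[np.float64(-3.6),np.float64(0.6),np.float64(-0.0),np.float64(-0.13),1],[np.float64(-3.7),np.float64(0.1),np.float64(-0.0),np.float64(-0.13),1],[np.float64(-3.7),np.float64(-0.4),np.float64(-0.0),np.float64(-0.13),1],[np.float64(-3.6),np.float64(-0.8),np.float64(-0.0),np.float64(-0.13),1],[np.float64(-3.4),np.float64(-1.3),np.float64(-0.0),np.float64(-0.13),1]]
[[np.float64(-3.2),np.float64(-1.7),np.float64(-0.0),np.float64(-0.13),1],[np.float64(-3.0),np.float64(-2.1),np.float64(-0.0),np.float64(-0.13),1],[np.float64(-2.7),np.float64(-2.5),np.float64(-0.0),np.float64(-0.13),1],[np.float64(-2.3),np.float64(-2.9),np.float64(-0.0),np.float64(-0.13),1],[np.float64(-1.9),np.float64(-3.1),np.float64(-0.0),np.float64(-0.13),1],[np.float64(-1.5),np.float64(-3.4),np.float64(-0.0),np.float64(-0.13),1],[np.float64(-1.1),np.float64(-3.5),np.float64(-0.0),np.float64(-0.13),1],[np.float64(-0.6),np.float64(-3.6),np.float64(-0.0),np.float64(-0.14),1],[np.float64(-0.1),np.float64(-3.7),np.float64(-0.0),np.float64(-0.13),1],[np.float64(0.4),np.float64(-3.7),np.float64(-0.0),np.float64(-0.14),1]]
[[np.float64(0.9),np.float64(-3.6),np.float64(-0.0),np.float64(-0.13),1],[np.float64(1.3),np.float64(-3.4),np.float64(-0.0),np.float64(-0.14),1]]
end [530.31 -36.98 299.6    0.  ]
```

Call:
drive_tool([
  [0,0,-2.5,-0.12,1],
  [0,0,-2.5,-0.12,1],
  [0,0,-2.4,-0.12,1],
  [-3.4,1.5,0,-0.13,1],
  [-3.5,1.0,0,-0.13,1],
  [-3.6,0.6,0,-0.13,1],
  [-3.7,0.1,0,-0.13,1],
  [-3.7,-0.4,0,-0.13,1],
  [-3.6,-0.8,0,-0.13,1],
  [-3.4,-1.3,0,-0.13,1],
], force=40)

```text
time_s: 5.9
tool_pos: [315.8, -421.1, 300.8]
ee_rot: [-2.211, 2.232, -0.001]
ft_force: [1.1, -0.3, 1.3]
grip_width: 87.4
grip_force: 0.0
```

```bash
sed -i 's/r=\[round(d\[:2\]@X\/10,1)/r=[round(float(d[:2]@X)\/10,1)/; s/round(d\[:2\]@Y\/10,1),round(-d\[2\]\/10,1),round(-d\[3\],2)/round(float(d[:2]@Y)\/10,1),round(float(-d[2])\/10,1),round(float(-d[3]),2)/' h.py
cat >> h.py <<'E'
def log():
    s=read_state()
    with open("log.txt","a") as f: f.write(repr([s["time_s"],*s["joints"].tolist(),*s["tool_pos"].tolist(),*s["ee_rot"].tolist()])+"\n")
    print("t",s["time_s"],"q",s["joints"].round(3),"p",s["tool_pos"].round(1),"rv",s["ee_rot"].round(3),"F",s["ft_force"].round(1),"w",round(s["grip_width"],1),round(s["grip_force"],1));return s
E
python3 -c "
from h import *
log(); plan([(530,-37,300,0)],1)"
```

```text
t 5.9 q [-0.554  0.07  -0.192  0.    -1.308  0.545] p [ 315.8 -421.1  300.8] rv [-2.211e+00  2.232e+00 -1.000e-03] F [ 1.1 -0.3  1.3] w 87.4 0.0
[[-3.2,-1.8,0.0,-0.13,1],[-3.0,-2.2,0.0,-0.13,1],[-2.7,-2.5,0.0,-0.13,1],[-2.3,-2.8,0.0,-0.13,1],[-1.9,-3.1,0.0,-0.13,1],[-1.5,-3.3,0.0,-0.13,1],[-1.1,-3.5,0.0,-0.13,1],[-0.6,-3.6,0.0,-0.13,1],[-0.1,-3.7,0.0,-0.14,1],[0.4,-3.6,0.0,-0.13,1]]
[[0.9,-3.6,0.0,-0.14,1],[1.4,-3.4,0.1,-0.13,1]]
end [530.29 -37.09 299.81  -0.  ]
```

Call:
drive_tool([
  [-3.2,-1.8,0,-0.13,1],
  [-3.0,-2.2,0,-0.13,1],
  [-2.7,-2.5,0,-0.13,1],
  [-2.3,-2.8,0,-0.13,1],
  [-1.9,-3.1,0,-0.13,1],
  [-1.5,-3.3,0,-0.13,1],
  [-1.1,-3.5,0,-0.13,1],
  [-0.6,-3.6,0,-0.13,1],
  [-0.1,-3.7,0,-0.14,1],
  [0.4,-3.6,0,-0.13,1],
])

```text
time_s: 6.9
tool_pos: [495.4, -102.1, 300.9]
ee_rot: [-3.113, 0.423, -0.001]
ft_force: [-1.0, 0.0, -0.0]
grip_width: 87.9
grip_force: 0.0
```

Call:
drive_tool([
  [0.9,-3.6,0,-0.14,1],
  [1.4,-3.4,0.1,-0.13,1],
  [0,0,0,0,1],
])

```text
time_s: 7.2
tool_pos: [533.5, -36.6, 298.9]
ee_rot: [-3.141, -0.002, 0.001]
ft_force: [-0.5, -0.7, -0.2]
grip_width: 87.7
grip_force: 0.0
```

```bash
python3 -c "
from h import *
s=log(); o=[]
for n,(x,y,w,h) in (('scene',(190,120,160,120)),('top',(200,140,160,120))):
    p=get_image(n);o.append(cv2.resize(p['frame'][y:y+h,x:x+w,::-1],(400,300),interpolation=cv2.INTER_CUBIC))
    print(n,'tcp px',proj(p,s['tool_pos']),'bar',proj(p,[[543,-37,261],[543,-37,119]]).round(1).tolist())
cv2.imwrite('pics/a3.png',np.hstack(o))"
```

```text
t 7.2 q [ 0.298  0.086 -0.178 -0.    -1.307  1.274] p [533.5 -36.6 298.9] rv [-3.141e+00 -2.000e-03  1.000e-03] F [-0.5 -0.7 -0.2] w 87.7 0.0
scene tcp px [[280.60548746 177.03248397]] bar [[277.9, 179.9], [277.5, 198.0]]
top tcp px [[276.11164727 198.89340875]] bar [[276.3, 198.3], [276.7, 206.9]]
```

View pics/a3.png

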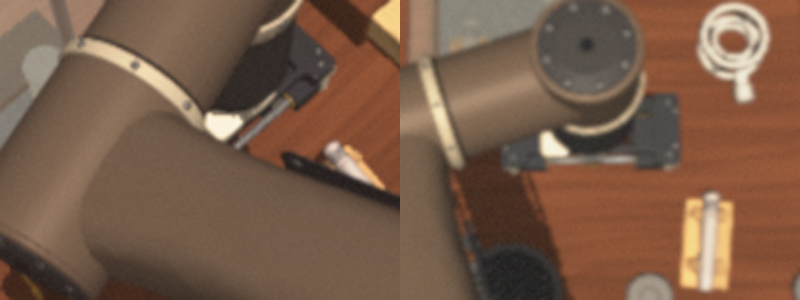

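Gripper sits over the bar: in the top crop the 193 mm body lies across y, right in front of the door. Descending and gripping.

Call:
drive_tool([
  [0.4,0,2,0,1],
  [0,0,3,0,1],
  [0,0,2.5,0,1],
  [0,0,0,0,0],
  [0,0,0,0,0],
  [0,0,0,0,0],
  [0,0,0,0,0],
  [0,0,0,0,0],
], force=30)

```text
time_s: 8.1
tool_pos: [536.3, -39.6, 225.6]
ee_rot: [-3.141, 0.009, -0.003]
ft_force: [-0.7, -0.0, 0.1]
grip_width: 53.3
grip_force: 0.0
```

Call:
drive_tool([
  [0,0,0,0,0],
  [0,0,0,0,0],
  [0,0,0,0,0],
  [0,0,0,0,0],
  [0,0,0,0,0],
  [0,0,0,0,0],
  [0,0,0,0,0],
])

```text
time_s: 8.8
tool_pos: [536.4, -38.7, 224.5]
ee_rot: [-3.14, 0.009, -0.002]
ft_force: [2.5, 5.2, -1.5]
grip_width: 9.8
grip_force: 28.8
```

```bash
python3 -c "
from h import *
log()"
```

```text
t 8.8 q [ 2.920e-01  1.340e-01 -2.940e-01 -1.000e-03 -1.142e+00  1.274e+00] p [536.4 -38.7 224.5] rv [-3.14e+00  9.00e-03 -2.00e-03] F [ 2.5  5.2 -1.5] w 9.8 28.8
```

Call:
drive_tool([
  [0,0,0,0,0.3],
  [0,0,0,0,0.3],
  [0,0,0,0,0.3],
  [0.5,0,0.5,0,0.3],
  [0,0,0,0,0],
  [0,0,0,0,0],
  [0,0,0,0,0],
  [0,0,0,0,0],
  [0,0,0,0,0],
])

```text
time_s: 9.7
tool_pos: [541.2, -38.8, 219.2]
ee_rot: [-3.14, 0.009, -0.001]
ft_force: [2.1, 4.9, -3.5]
grip_width: 11.8
grip_force: 30.0
```

```bash
python3 -c "
from h import *
log()"
```

```text
t 9.7 q [ 2.890e-01  1.460e-01 -2.920e-01 -1.000e-03 -1.132e+00  1.277e+00] p [541.2 -38.8 219.2] rv [-3.14e+00  9.00e-03 -1.00e-03] F [ 2.1  4.9 -3.5] w 11.8 30.0
```

```bash
cat >> h.py <<'E'
def arc(h,th,n,jaw):
    s=read_state();R=Ro.from_rotvec(s["ee_rot"]).as_matrix();y0=np.arctan2(R[1,0],R[0,0]);p=s["tool_pos"]
    h=np.array(h,float);W=[]
    for i in range(1,n+1):
        a=-th*i/n;W.append((*(h+rz(a)[:2,:2]@(p[:2]-h)),p[2],y0+a))
    plan(W,jaw,start=(*p,y0),step=99,dth=9)
E
python3 -c "
from h import *
arc((617,185),.4,5,0)"
```

```text
[[-1.8,-0.7,-0.0,0.08,0],[-1.7,-0.6,-0.0,0.08,0],[-1.8,-0.7,-0.0,0.08,0],[-1.8,-0.7,-0.0,0.08,0],[-1.7,-0.6,-0.0,0.08,0]]
end [ 4.6026e+02  7.8900e+00  2.1924e+02 -4.1000e-01]
```

Call:
drive_tool([
  [-1.8,-0.6,0,0.08,0],
  [-1.8,-0.6,0,0.08,0],
  [-1.8,-0.6,0,0.08,0],
  [-1.8,-0.6,0,0.08,0],
  [-1.8,-0.6,0,0.08,0],
], force=15)

```text
time_s: 10.2
tool_pos: [459.3, 7.5, 219.3]
ee_rot: [-3.07, 0.637, -0.006]
ft_force: [13.7, 14.8, -14.2]
grip_width: 11.5
grip_force: 15.0
```

```bash
python3 -c "
from h import *
log();arc((617,185),.4,5,0)"
```

```text
t 10.2 q [ 0.445 -0.002 -0.455 -0.003 -1.112  0.718] p [459.3   7.5 219.3] rv [-3.07   0.637 -0.006] F [ 13.7  14.8 -14.2] w 11.5 15.0
[[-1.8,-0.7,-0.0,0.08,0],[-1.8,-0.6,-0.0,0.08,0],[-1.7,-0.7,-0.0,0.08,0],[-1.8,-0.7,-0.0,0.08,0],[-1.8,-0.6,-0.0,0.08,0]]
end [402.44  82.85 219.3   -0.81]
```

Call:
drive_tool([
  [-1.8,-0.9,0,0.08,0],
  [-1.8,-0.8,0,0.08,0],
  [-1.8,-0.7,0,0.08,0],
  [-1.8,-0.7,0,0.08,0],
  [-1.8,-0.7,0,0.08,0],
])

```text
time_s: 10.7
tool_pos: [401.2, 84.6, 219.2]
ee_rot: [2.887, -1.237, -0.0]
ft_force: [4.4, 0.4, -7.7]
grip_width: 11.7
grip_force: 15.0
```

```bash
python3 -c "
from h import *
log();arc((612,187),.78,10,0)"
```

```text
t 10.7 q [ 0.695 -0.092 -0.54   0.    -1.124  0.066] p [401.2  84.6 219.2] rv [ 2.887 -1.237 -0.   ] F [ 4.4  0.4 -7.7] w 11.7 15.0
[[-1.7,-0.6,-0.0,0.08,0],[-1.7,-0.6,-0.0,0.08,0],[-1.8,-0.7,-0.0,0.07,0],[-1.7,-0.6,-0.0,0.08,0],[-1.7,-0.6,-0.0,0.08,0],[-1.7,-0.6,-0.0,0.08,0],[-1.7,-0.7,-0.0,0.08,0],[-1.7,-0.6,-0.0,0.07,0],[-1.8,-0.6,-0.0,0.08,0],[-1.7,-0.6,-0.0,0.08,0]]
end [389.79 262.66 219.23  -1.59]
```

Call:
drive_tool([
  [-1.7,-0.6,0,0.08,0],
  [-1.7,-0.6,0,0.08,0],
  [-1.8,-0.7,0,0.07,0],
  [-1.7,-0.6,0,0.08,0],
  [-1.7,-0.6,0,0.08,0],
])

```text
time_s: 11.2
tool_pos: [379.2, 173.0, 219.3]
ee_rot: [-2.593, 1.771, -0.003]
ft_force: [18.1, -0.3, -17.3]
grip_width: 11.4
grip_force: 15.0
```

Call:
drive_tool([
  [-1.7,-0.6,0,0.08,0],
  [-1.7,-0.7,0,0.08,0],
  [-1.7,-0.6,0,0.07,0],
  [-1.8,-0.6,0,0.08,0],
  [-1.7,-0.6,0,0.08,0],
])

```text
time_s: 11.7
tool_pos: [392.0, 261.7, 219.3]
ee_rot: [-2.201, 2.241, -0.007]
ft_force: [22.2, -9.2, -13.8]
grip_width: 11.7
grip_force: 15.0
```

```bash
python3 -c "
from h import *
log();arc((612,187),.2,3,0)"
```

```text
t 11.7 q [ 1.012  0.022 -0.433  0.005 -1.117 -1.032] p [392.  261.7 219.3] rv [-2.201  2.241 -0.007] F [ 22.2  -9.2 -13.8] w 11.7 15.0
[[-1.5,-0.5,-0.0,0.07,0],[-1.4,-0.5,-0.0,0.06,0],[-1.5,-0.6,-0.0,0.07,0]]
end [411.63 304.11 219.25  -1.79]
```

Call:
drive_tool([
  [-1.5,-0.8,0,0.07,0],
  [-1.4,-0.6,0,0.06,0],
  [0,0,0,0,0.5],
  [0,0,0,0,0.5],
  [0,0,0,0,0.5],
  [0,0,0,0,0.6],
  [0,0,0,0,0.7],
])

```text
time_s: 12.4
tool_pos: [405.3, 290.5, 219.8]
ee_rot: [-2.054, 2.376, 0.0]
ft_force: [0.6, -0.0, -0.4]
grip_width: 46.3
grip_force: 0.0
```

```bash
python3 -c "
from h import *
log()"
```

```text
t 12.4 q [ 1.017  0.07  -0.378  0.    -1.122 -1.162] p [405.3 290.5 219.8] rv [-2.054  2.376  0.   ] F [ 0.6 -0.  -0.4] w 46.3 0.0
```

```bash
python3 -c "
from h import *
plan([(405,290,390,-1.72),(490,-140,390,-0.2),(690,-190,390,-0.0),],.6)
L=np.array([eval(l) for l in open('log.txt')])
q=L[:,1:7];p=L[:,7:10]
def f(v):
    d,c0,L2,a2,L3,a3,h=v;A=q[:,1]-q[:,2]
    rho=np.sqrt(p[:,0]**2+p[:,1]**2-d**2)
    az=np.arctan2(p[:,1],p[:,0])+np.arctan2(d,rho)
    return np.r_[rho-(c0+L2*np.sin(q[:,1]+a2)+L3*np.cos(A+a3)),p[:,2]-(h+L2*np.cos(q[:,1]+a2)-L3*np.sin(A+a3)),(az-q[:,0])*400]
s=least_squares(f,[192,0,450,0,450,0,0],x_scale=[10,50,100,.1,100,.1,100]);print(s.x.round(3),s.cost,len(L))
"

```

```text
[[0.0,0.0,-3.4,0.0,0.6],[0.0,0.0,-3.4,0.0,0.6],[0.0,0.0,-3.4,0.0,0.6],[0.0,0.0,-3.4,0.0,0.6],[0.1,0.0,-3.4,0.0,0.6],[3.4,-1.2,-0.0,-0.13,0.6],[3.6,-0.8,-0.0,-0.13,0.6],[3.6,-0.3,-0.0,-0.13,0.6],[3.6,0.2,-0.0,-0.13,0.6],[3.6,0.7,-0.0,-0.12,0.6]]
[[3.5,1.1,-0.0,-0.13,0.6],[3.3,1.5,-0.0,-0.12,0.6],[3.1,1.9,-0.0,-0.13,0.6],[2.9,2.3,-0.0,-0.12,0.6],[2.5,2.6,-0.0,-0.13,0.6],[2.2,2.9,-0.0,-0.12,0.6],[1.8,3.2,-0.0,-0.13,0.6],[4.1,0.2,-0.0,-0.04,0.6],[4.1,0.4,-0.0,-0.04,0.6],[4.1,0.5,-0.0,-0.04,0.6]]
[[4.1,0.7,-0.0,-0.04,0.6],[4.0,0.9,-0.0,-0.04,0.6]]
end [ 689.68 -189.94  389.84    0.  ]
[ 1.91835e+02 -6.98000e-01  6.00666e+02  2.00000e-03  4.62450e+02
 -6.00000e-03 -1.81061e+02] 3.4837863819426005 8
```

Call:
drive_tool([
  [0,0,-3.4,0,0.6],
  [0,0,-3.4,0,0.6],
  [0,0,-3.4,0,0.6],
  [0,0,-3.4,0,0.6],
  [0.1,0,-3.4,0,0.6],
  [3.4,-1.2,0,-0.13,0.6],
  [3.6,-0.8,0,-0.13,0.6],
  [3.6,-0.3,0,-0.13,0.6],
  [3.6,0.2,0,-0.13,0.6],
  [3.6,0.7,0,-0.12,0.6],
])

```text
time_s: 13.4
tool_pos: [440.0, 109.8, 389.9]
ee_rot: [-2.702, 1.601, -0.001]
ft_force: [0.2, 0.3, -0.3]
grip_width: 52.7
grip_force: 0.0
```

Call:
drive_tool([
  [3.5,1.1,0,-0.13,0.6],
  [3.3,1.5,0,-0.12,0.6],
  [3.1,1.9,0,-0.13,0.6],
  [2.9,2.3,0,-0.12,0.6],
  [2.5,2.6,0,-0.13,0.6],
  [2.2,2.9,0,-0.12,0.6],
  [1.8,3.2,0,-0.13,0.6],
  [4.1,0.2,0,-0.04,0.6],
  [4.1,0.4,0,-0.04,0.6],
  [4.1,0.5,0,-0.04,0.6],
])

```text
time_s: 14.4
tool_pos: [610.6, -170.3, 390.0]
ee_rot: [-3.139, 0.118, -0.001]
ft_force: [0.3, 0.2, 0.9]
grip_width: 52.8
grip_force: 0.0
```

```bash
python3 - <<'E'
from h import *
s=log()
P={}
for n in("scene","top"):
    p=get_image(n);P[n]=p
    cv2.imwrite(f"pics/o4{n}.png",p["frame"][:,:,::-1])
f=lambda n,x,y,w,h:cv2.resize(P[n]["frame"][y:y+h,x:x+w,::-1],(400,600),interpolation=cv2.INTER_CUBIC)
cv2.imwrite("pics/o4.png",np.hstack([f("scene",150,130,110,165),f("top",190,120,80,120)]))
E
```

```text
t 14.4 q [ 0.035  0.236  0.202  0.    -1.536  1.46 ] p [ 610.6 -170.3  390. ] rv [-3.139e+00  1.180e-01 -1.000e-03] F [0.3 0.2 0.9] w 52.8 0.0
```

View pics/o4.png

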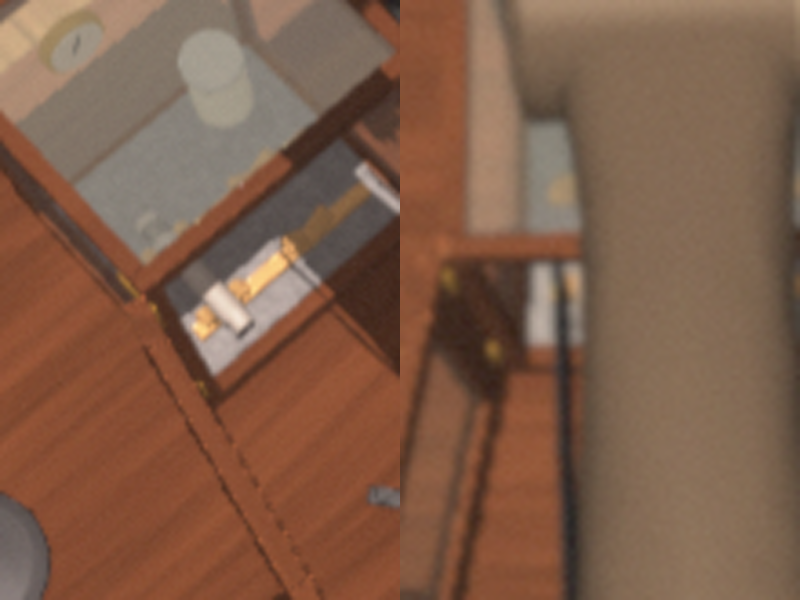

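Through the opening the scene view shows the twin lying in its left saddles, front end at full-image (215.6,219). The door stands open along the left. Next I'll test how the drive behaves past the reach limit, since the bay needs a tilted tool.

Call:
drive_tool([
  [4.2,0.4,-2.2,-0.03,0.6],
  [4.2,0.5,-2.2,-0.03,0.6],
  [4.2,0.5,-2.2,0,0.6],
  [4.2,0.5,-2.2,0,0.6],
  [4.2,0,-2,0,0.6],
  [4,0,-2,0,0.6],
  [4,0,-2,0,0.6],
  [4,0,-2,0,0.6],
])

```text
time_s: 15.3
tool_pos: [847.5, -179.4, 488.0]
ee_rot: [3.112, -0.025, 0.112]
ft_force: [-0.3, 1.2, 1.5]
grip_width: 52.7
grip_force: 0.0
```

```bash
python3 -c "
from h import *
log()"
```

```text
t 15.3 q [ 0.028  0.751  1.248  0.033 -1.996  1.542] p [ 847.5 -179.4  488. ] rv [ 3.112 -0.025  0.112] F [-0.3  1.2  1.5] w 52.7 0.0
```

Pushing beyond reach tilts the tool forward, which is what the bay needs, so I'll continue.

Call:
drive_tool([
  [4.5,0,0,0,0.6],
  [4.5,0,0,0,0.6],
  [4.5,0,0,0,0.6],
  [4.5,0,0,0,0.6],
])

```text
time_s: 15.7
tool_pos: [933.8, -164.7, 441.8]
ee_rot: [3.071, -0.024, 0.277]
ft_force: [-0.1, 0.7, -0.6]
grip_width: 52.8
grip_force: 0.0
```

```bash
cat >> h.py <<'E'
def ax():
    s=log();R=Ro.from_rotvec(s["ee_rot"]).as_matrix();z=R[:,2]
    print("x",R[:,0].round(3),"y",R[:,1].round(3),"z",z.round(3),"tilt",np.degrees(np.arccos(-z[2])).round(1),"head",np.arctan2(z[1],z[0]).round(3))
E
python3 -c "
from h import *
ax()"
```

```text
t 15.7 q [ 0.057  0.822  1.25   0.072 -1.822  1.522] p [ 933.8 -164.7  441.8] rv [ 3.071 -0.024  0.277] F [-0.1  0.7 -0.6] w 52.8 0.0
x [ 0.984 -0.01   0.179] y [-0.021 -0.998  0.057] z [ 0.178 -0.059 -0.982] tilt 10.8 head -0.322
```

Call:
drive_tool([
  [4.4,-0.3,-2.2,0,0.6],
  [4.4,-0.3,-2.0,0,0.6],
  [4.5,-0.3,-1.8,0,0.6],
])

```text
time_s: 16.0
tool_pos: [966.0, -140.0, 469.9]
ee_rot: [3.025, -0.023, 0.434]
ft_force: [-0.7, -0.1, 1.0]
grip_width: 52.6
grip_force: 0.0
```

```bash
python3 -c "
from h import *
ax()"
```

```text
t 16.0 q [ 0.098  0.81   1.252  0.115 -1.736  1.493] p [ 966.  -140.   469.9] rv [ 3.025 -0.023  0.434] F [-0.7 -0.1  1. ] w 52.6 0.0
x [ 0.96  -0.003  0.281] y [-0.027 -0.996  0.082] z [ 0.28  -0.086 -0.956] tilt 17.0 head -0.3
```

Call:
drive_tool([
  [4.5,1.6,-1.6,0,0.6],
  [4.5,1.6,-1.5,0,0.6],
  [4.5,1.6,-1.4,0,0.6],
  [4.6,1.6,-1.3,0,0.6],
  [4.6,1.6,-1.2,0,0.6],
])

```text
time_s: 16.5
tool_pos: [1010.8, -188.2, 513.7]
ee_rot: [2.93, -0.021, 0.686]
ft_force: [-0.6, -0.2, 0.5]
grip_width: 52.4
grip_force: 0.0
```

```bash
python3 -c "
from h import *
ax()"
```

```text
t 16.5 q [ 0.061  0.798  1.252  0.159 -1.571  1.532] p [1010.8 -188.2  513.7] rv [ 2.93  -0.021  0.686] F [-0.6 -0.2  0.5] w 52.4 0.0
x [0.896 0.017 0.443] y [-0.044 -0.991  0.125] z [ 0.441 -0.132 -0.888] tilt 27.4 head -0.291
```

Call:
drive_tool([
  [2,-4.4,-0.5,0,0.6],
  [2,-4.4,-0.5,0,0.6],
  [2,-4.4,-0.5,0,0.6],
  [2,-4.4,-0.5,0,0.6],
  [2,-4.4,-0.5,0,0.6],
  [2,-4.4,-0.5,0,0.6],
  [2,-4.4,-0.5,0,0.6],
  [2,-4.4,-0.5,0,0.6],
])

```text
time_s: 17.3
tool_pos: [1058.4, 164.5, 511.9]
ee_rot: [2.881, -0.011, 0.851]
ft_force: [0.6, -0.6, -0.3]
grip_width: 52.7
grip_force: 0.0
```

```bash
python3 -c "
from h import *
ax()"
```

```text
t 17.3 q [ 0.452  0.867  1.252  0.366 -1.486  1.168] p [1058.4  164.5  511.9] rv [ 2.881 -0.011  0.851] F [ 0.6 -0.6 -0.3] w 52.7 0.0
x [0.84  0.032 0.541] y [-0.046 -0.99   0.13 ] z [ 0.54  -0.134 -0.831] tilt 33.8 head -0.243
```

Call:
drive_tool([
  [3,-3.8,-1,0,0.6],
  [3,-3.8,-1,0,0.6],
  [3,-3.8,-1,0,0.6],
  [3,-3.8,-1,0,0.6],
  [3,-3.8,-1,0,0.6],
  [3,-3.8,-1,0,0.6],
  [3.5,-3.3,-1,0,0.6],
  [3.5,-3.3,-1,0,0.6],
])

```text
time_s: 18.1
tool_pos: [1046.1, 405.9, 563.6]
ee_rot: [2.805, 0.034, 1.189]
ft_force: [0.9, 0.1, 0.4]
grip_width: 52.5
grip_force: 0.0
```

```bash
python3 -c "
from h import *
ax()"
```

```text
t 18.1 q [ 0.695  0.904  1.251  0.565 -1.333  0.932] p [1046.1  405.9  563.6] rv [2.805 0.034 1.189] F [0.9 0.1 0.4] w 52.5 0.0
x [0.696 0.057 0.716] y [-0.016 -0.995  0.096] z [ 0.718 -0.078 -0.692] tilt 46.2 head -0.109
```

```bash
cat >> h.py <<'E'
def E(a,b): return Ro.from_euler(a,b).as_matrix()
def fk(q,v):
    d1,d2,L2,L3,h,Lt,s4,s6=v
    F=E('z',q[0])@E('y',q[1]-q[2]); W=E('x',s4*q[3])@E('y',-q[4])
    el=E('z',q[0])@np.array([L2*np.sin(q[1]),d1,h+L2*np.cos(q[1])])
    wr=el+F@np.array([L3,0,0])
    p=wr+F@(E('x',s4*q[3])@np.array([0,d2,0])+W@np.array([Lt,0,0]))
    T=F@W@E('x',s6*q[5]) # tool z = T x-axis
    return p,T,el,wr
E
python3 - <<'E'
from h import *
L=np.array([eval(l) for l in open('log.txt')])
for s4 in(1,-1):
    def f(v):
        r=[]
        for l in L:
            p,T,_,_=fk(l[1:7],[*v,s4,1]);R=Ro.from_rotvec(l[10:13]).as_matrix()
            r+=list(p-l[7:10])+list(200*(T[:,0]-R[:,2]))
        return np.array(r)
    s=least_squares(f,[-100,-92,600,462,180,360]);print(s4,s.x.round(1),s.cost,abs(s.fun).max().round(2))
for s6 in(1,-1):
    for l in L[[0,-1]]:
        T=fk(l[1:7],[-100,-92,600,462,180,360,1,s6])[1];R=Ro.from_rotvec(l[10:13]).as_matrix();print(s6,(T.T@R).round(2).tolist())
E
```

```text
1 [-719.5  504.6  765.7  466.8 -294.7   36.3] 61619.8558179247 159.71
-1 [  -0.  -191.8  601.6  463.6  198.8  378. ] 2.8162642266188635e-21 0.0
1 [[-0.0, -0.0, 1.0], [-0.46, -0.89, -0.0], [0.89, -0.46, 0.0]]
1 [[-0.42, -0.78, 0.46], [0.68, -0.61, -0.42], [0.61, 0.14, 0.78]]
-1 [[-0.0, -0.0, 1.0], [-1.0, -0.0, -0.0], [0.0, -1.0, -0.0]]
-1 [[-0.42, -0.78, 0.46], [-0.78, 0.05, -0.63], [0.47, -0.62, -0.63]]
```

```bash
cat >> h.py <<'E'
V=[0,-191.8,601.6,463.6,198.8,378.0,-1,-1]
M=np.array([[0,0,1],[-1,0,0],[0,-1,0]],float)
LO=np.array([-3.07,-1.43,-1.02,-3.03,-3.05,-3.03]);HI=np.array([3.07,2.12,1.25,1.67,0,3.03])
def FK(q):
    p,T,el,wr=fk(q,V);return p,T@M,el,wr
def orient(th,lean=0,yaw=0,flip=False):
    # x fwd, y right, z down; tilt fwd th ; lean = roll about mic axis(body to +y)
    R=np.array([[1,0,0],[0,-1,0],[0,0,-1]],float)
    R=E('y',-th)@R
    R=E('z',yaw)@E('x',-lean)@R
    return R@np.diag([-1,-1,1]) if flip else R
def ik(p,R,n=60,rng=np.random.default_rng(0)):
    out=[]
    for k in range(n):
        q0=rng.uniform(LO,HI)
        s=least_squares(lambda q:np.r_[(FK(q)[0]-p)/100,3*(FK(q)[1]-R).ravel()],q0,bounds=(LO-1e-9,HI+1e-9),max_nfev=60)
        if s.cost<1e-8 and not any(np.abs(o-s.x).max()<.02 for o in out): out.append(s.x)
    return out
E
python3 - <<'E'
from h import *
l=eval(open('log.txt').readlines()[-1]);p,R,_,_=FK(l[1:7]);print(abs(p-l[7:10]).max(),abs(R-Ro.from_rotvec(l[10:13]).as_matrix()).max())
C=lambda P:cup([731,62,-.016],P)
for th in(15,25,35,50,65,80):
    for lean in(0,.2):
        for fl in(False,True):
            t=np.radians(th);R=orient(t,lean,-.016,fl)
            g=C([-92,-30,62]); p=g+18.8*R[:,2]
            for q in ik(p,R,14):
                _,_,el,wr=FK(q);print(th,lean,fl,q.round(2),"el",el.round(0),"wr",wr.round(0))
E
```

```text
0.029433281569708925 5.551115123125783e-16
15 0 False [ 0.41  0.36 -0.62  0.3  -0.37  0.88] el [193.  83. 763.] wr [430. 185. 377.]
15 0 True [ 0.41  0.36 -0.62  0.3  -0.37 -2.26] el [193.  83. 763.] wr [430. 185. 377.]
15 0.2 False [ 0.43  0.37 -0.76  0.81 -0.4   0.41] el [196.  89. 761.] wr [378. 172. 342.]
15 0.2 True [ 0.43  0.37 -0.76  0.81 -0.4  -2.73] el [196.  89. 761.] wr [378. 172. 342.]
50 0 False [-0.35  0.38 -0.74 -2.55 -0.47 -1.89] el [211. -77. 757.] wr [ 399. -145.  339.]
50 0 True [-0.35  0.38 -0.74 -2.55 -0.47  1.25] el [211. -77. 757.] wr [ 399. -145.  339.]
50 0.2 False [-0.31  0.42 -0.92 -2.99 -0.67 -1.36] el [236. -75. 747.] wr [ 335. -106.  295.]
50 0.2 True [-0.31  0.42 -0.92 -2.99 -0.67  1.78] el [236. -75. 747.] wr [ 335. -106.  295.]
65 0 False [-0.46  0.67 -0.97 -2.71 -1.19 -1.54] el [ 333. -166.  672.] wr [ 308. -153.  209.]
65 0 True [-0.46  0.67 -0.97 -2.71 -1.19  1.6 ] el [ 333. -166.  672.] wr [ 308. -153.  209.]
80 0 False [-0.49  1.05 -0.99 -2.66 -1.82 -1.35] el [ 460. -248.  497.] wr [ 275. -148.   84.]
80 0 True [-0.49  1.05 -0.99 -2.66 -1.82  1.79] el [ 460. -248.  497.] wr [ 275. -148.   84.]
80 0.2 False [-0.47  1.07 -1.01 -2.71 -1.87 -1.16] el [ 470. -237.  489.] wr [ 269. -136.   84.]
80 0.2 True [-0.47  1.07 -1.01 -2.71 -1.87  1.98] el [ 470. -237.  489.] wr [ 269. -136.   84.]
```

Call:
drive_tool([
  [3.5,-3,0,0,0.6],
  [3.5,-3,0,0,0.6],
  [3.5,-3,0,0,0.6],
  [3.5,-3,0.5,0,0.6],
  [3.5,-3,0.5,0,0.6],
  [3.5,-3,0.5,0,0.6],
])

```text
time_s: 18.7
tool_pos: [1061.0, 515.6, 590.7]
ee_rot: [2.738, 0.085, 1.461]
ft_force: [0.5, 0.3, -0.9]
grip_width: 52.5
grip_force: 0.0
```

```bash
python3 - <<'E'
from h import *
ax()
for g,nm in((np.array([390.5,-185.5,46]),"rest"),):
  for th in(60,66,72):
    for yaw in(-.08,0):
      R=orient(np.radians(th),0,yaw);p=g+18.8*R[:,2]
      for q in ik(p,R,14): print(nm,th,yaw,q.round(2),"wr",FK(q)[3].round(0),"el",FK(q)[2].round(0))
E
```

```text
t 18.7 q [ 0.77   0.951  1.25   0.69  -1.158  0.819] p [1061.   515.6  590.7] rv [2.738 0.085 1.461] F [ 0.5  0.3 -0.9] w 52.5 0.0
x [0.556 0.066 0.829] y [ 0.031 -0.998  0.059] z [ 0.831 -0.007 -0.557] tilt 56.2 head -0.008
rest 60 -0.08 [-1.37  0.59 -0.93 -1.82 -1.03 -1.63] wr [  70. -352.  235.] el [  66. -329.  698.]
rest 60 0 [-1.32  0.54 -0.86 -1.73 -1.01 -1.76] wr [  97. -374.  256.] el [  78. -301.  714.]
rest 66 -0.08 [-1.48  0.82 -0.95 -1.83 -1.2  -1.35] wr [  31. -345.  154.] el [  40. -440.  608.]
rest 66 0 [-1.42  0.73 -0.88 -1.74 -1.16 -1.53] wr [  59. -377.  184.] el [  62. -396.  648.]
rest 72 -0.08 [-1.54  1.03 -0.95 -1.8  -1.33 -1.15] wr [  12. -331.   82.] el [  18. -516.  507.]
rest 72 0 [-1.48  0.91 -0.88 -1.73 -1.28 -1.34] wr [  36. -372.  116.] el [  45. -472.  569.]
```

Call:
drive_tool([
  [3,3.6,0.5,0,0.6],
  [3,3.6,0.5,0,0.6],
  [3,3.6,0.5,0,0.6],
  [3,3.6,0.5,0,0.6],
  [3,3.6,0.5,0,0.6],
])

```text
time_s: 19.2
tool_pos: [1122.4, 321.5, 676.5]
ee_rot: [2.703, 0.097, 1.552]
ft_force: [-0.1, -0.1, -0.6]
grip_width: 52.5
grip_force: 0.0
```

```bash
cat >> h.py <<'E'
def local(q,p,R):
    s=least_squares(lambda a:np.r_[(FK(a)[0]-p)/100,3*(FK(a)[1]-R).ravel(),1e-3*(a-q)],np.clip(q,LO+1e-6,HI-1e-6),bounds=(LO,HI))
    return s.x,np.linalg.norm(FK(s.x)[0]-p)
def simpath(q,R,wps,step=40):
    """follow straight TCP segments at fixed orientation; report problems"""
    p=FK(q)[0]
    for w in wps:
        w=np.array(w,float);n=int(np.ceil(np.linalg.norm(w-p)/step));a=p
        big=0;err=0
        for i in range(1,n+1):
            qn,e=local(q,a+(w-a)*i/n,R);big=max(big,abs(qn-q).max());err=max(err,e);q=qn
        p=w
        print(w.round(0),"n",n,"q",q.round(2),"maxdq",round(big,2),"err",round(err,1),"wr",FK(q)[3].round(0),"el",FK(q)[2].round(0))
    return q
E
python3 - <<'E'
from h import *
ax();s=read_state();R=Ro.from_rotvec(s["ee_rot"]).as_matrix();q=s["joints"]
g=np.array([390.5,-185.5,46])+18.8*R[:,2]
for mid in ([(1000,-300,560),(900,-500,500),(700,-450,400),(500,-350,300)],[(900,200,560),(850,-300,500),(650,-400,350)],[(900,0,500),(700,-250,400),(550,-250,300)],[(900,-200,550),(800,-500,350),(600,-500,250)]):
    print("--");simpath(q,R,mid+[g+[-40,0,150],g+[-5,0,60],g])
E
```

```text
t 19.2 q [ 0.572  0.852  1.251  0.549 -1.072  1.039] p [1122.4  321.5  676.5] rv [2.703 0.097 1.552] F [-0.1 -0.1 -0.6] w 52.5 0.0
x [0.503 0.065 0.862] y [ 0.042 -0.998  0.051] z [ 0.863  0.011 -0.504] tilt 59.7 head 0.012
--
[1000. -300.  560.] n 17 q [-0.17  0.43  0.54 -0.26 -0.67  1.93] maxdq 0.31 err 0.0 wr [ 700. -120.  799.] el [246. -42. 746.]
[ 900. -500.  500.] n 6 q [-0.52  0.47  0.61 -0.62 -0.84  2.36] maxdq 0.08 err 0.0 wr [ 636. -361.  801.] el [ 237. -134.  735.]
[ 700. -450.  400.] n 6 q [-0.68  0.22  0.12 -0.9  -0.78  2.76] maxdq 0.1 err 0.0 wr [ 460. -371.  740.] el [101. -81. 786.]
[ 500. -350.  300.] n 7 q [-0.83 -0.03 -0.31 -1.05 -0.8   3.03] maxdq 0.07 err 11.1 wr [ 287. -315.  672.] el [-13.  14. 800.]
[ 367. -185.  187.] n 7 q [-0.64 -0.37 -0.78 -1.09 -0.55  3.03] maxdq 0.07 err 27.9 wr [ 165. -122.  575.] el [-177.  131.  759.]
[ 402. -185.   97.] n 3 q [-0.43 -0.23 -0.81 -1.15 -0.31  3.03] maxdq 0.1 err 59.3 wr [ 226. -104.  531.] el [-127.   58.  784.]
[ 407. -185.   37.] n 2 q [-0.37 -0.15 -0.82 -1.17 -0.22  3.03] maxdq 0.05 err 84.0 wr [256. -98. 507.] el
[... 1606 characters left out ...]
xdq 0.37 err 0.0 wr [579. -13. 754.] el [117.  -3. 789.]
[ 800. -500.  350.] n 10 q [-0.64  0.41  0.28 -0.91 -0.73  2.76] maxdq 0.13 err 0.0 wr [ 560. -421.  690.] el [ 193. -145.  750.]
[ 600. -500.  250.] n 6 q [-0.87  0.3   0.   -1.03 -0.83  3.03] maxdq 0.08 err 17.9 wr [ 403. -474.  635.] el [ 116. -137.  773.]
[ 367. -185.  187.] n 10 q [-0.64 -0.37 -0.78 -1.09 -0.55  3.03] maxdq 0.08 err 33.4 wr [ 165. -122.  575.] el [-177.  131.  759.]
[ 402. -185.   97.] n 3 q [-0.43 -0.23 -0.81 -1.15 -0.31  3.03] maxdq 0.1 err 59.3 wr [ 226. -104.  531.] el [-127.   58.  784.]
[ 407. -185.   37.] n 2 q [-0.37 -0.15 -0.82 -1.17 -0.22  3.03] maxdq 0.05 err 84.0 wr [256. -98. 507.] el [-84.  32. 794.]
```

```bash
cat >> h.py <<'E'
def toolrows(p,R,wps,jaw,step=42,turn=0.,dth=.14,show=True,q=None):
    """wps world TCP points, fixed orientation plus total turn spread from the start; prints rows in tool axes"""
    p=np.array(p,float);rows=[];tr=turn;bad=[]
    for w in wps:
        w=np.array(w,float);n=max(1,int(np.ceil(np.linalg.norm(w-p)/step)))
        for i in range(n):
            d=R.T@((w-p)/(n-i))/10;t=float(np.clip(tr,-dth,dth));tr-=t
            r=[round(float(a),1) for a in d]+[round(t,2),jaw];rows.append(r)
            p=p+R@np.array(r[:3])*10;R=R@E('z',r[3])
            if q is not None:
                qn,e=local(q,p,R);bad.append((abs(qn-q).max(),e));q=qn
        if q is not None: print(w.round(0),len(rows),"q",q.round(2),"dq",round(max(b[0] for b in bad),2),"err",round(max(b[1] for b in bad),1),"wr",FK(q)[3].round(0),"el",FK(q)[2].round(0))
    if show:
        for i in range(0,len(rows),10): print(str(rows[i:i+10]).replace(" ","").replace("-0.0,","0,").replace("0.0,","0,"))
    print("left turn",round(tr,2),"end",p.round(1));return rows,p,R,q
E
python3 - <<'E'
from h import *
s=read_state();R=Ro.from_rotvec(s["ee_rot"]).as_matrix();q=s["joints"]
Rf=R@E('z',3.25);print(Rf.round(3))
g=np.array([390.5,-185.5,46])+18.8*R[:,2]
for mid in ([(1000,-300,560),(900,-450,480),(700,-450,350),(450,-300,220)],[(1000,-300,560),(900,-450,480),(700,-350,300),(450,-190,190)]):
    print("--");toolrows(s["tool_pos"],R,mid+[g+[-30,0,100],g],.6,turn=3.25,show=False,q=q)
E
```

```text
[[-0.504  0.013  0.863]
 [ 0.043  0.999  0.011]
 [-0.863  0.043 -0.504]]
--
[1000. -300.  560.] 16 q [-0.17  0.43  0.54 -0.26 -0.67 -0.31] dq 0.32 err 0.0 wr [ 699. -120.  799.] el [245. -42. 747.]
[ 900. -450.  480.] 21 q [-0.45  0.42  0.49 -0.61 -0.74 -0.59] dq 0.32 err 0.0 wr [ 636. -309.  780.] el [ 220. -107.  749.]
[ 700. -450.  350.] 27 q [-0.7   0.25  0.07 -0.98 -0.75 -0.38] dq 0.32 err 0.0 wr [ 465. -391.  697.] el [116. -97. 781.]
[ 450. -300.  220.] 35 q [-1.02  0.02 -0.5  -1.29 -0.88  0.22] dq 0.32 err 0.0 wr [ 217. -354.  570.] el [  7. -11. 800.]
[ 377. -185.  137.] 39 q [-1.19  0.04 -0.8  -1.44 -0.95  0.65] dq 0.32 err 0.0 wr [ 126. -312.  454.] el [ 10. -25. 800.]
[ 407. -185.   37.] 42 q [-1.3   0.53 -0.85 -1.71 -1.01  1.31] dq 0.32 err 0.0 wr [ 103. -377.  262.] el [  80. -294.  718.]
left turn 0.0 end [ 406.2 -185.5   36.3]
--
[1000. -300.  560.] 16 q [-0.17  0.43  0.54 -0.26 -0.67 -0.31] dq 0.32 err 0.0 wr [ 699. -120.  799.] el [245. -42. 747.]
[ 900. -450.  480.] 21 q [-0.45  0.42  0.49 -0.61 -0.74 -0.59] dq 0.32 err 0.0 wr [ 636. -309.  780.] el [ 220. -107.  749.]
[ 700. -350.  300.] 28 q [-0.58  0.19 -0.11 -1.06 -0.58 -0.31] dq 0.32 err 0.0 wr [ 466. -303.  651.] el [ 95. -62. 790.]
[ 450. -190.  190.] 36 q [-0.87 -0.08 -0.68 -1.41 -0.74  0.29] dq 0.32 err 0.0 wr [ 215. -256.  537.] el [-31.  37. 798.]
[ 377. -185.  137.] 39 q [-1.19  0.05 -0.8  -1.44 -0.95  0.65] dq 0.32 err 0.0 wr [ 126. -312.  454.] el [ 10. -25. 800.]
[ 407. -185.   37.] 42 q [-1.3   0.53 -0.85 -1.71 -1.    1.3 ] dq 0.32 err 0.0 wr [ 103. -376.  264.] el [  80. -292.  719.]
left turn 0.0 end [ 406.5 -185.5   37. ]
```

```bash
python3 - <<'E'
from h import *
s=read_state();R=Ro.from_rotvec(s["ee_rot"]).as_matrix()
toolrows(s["tool_pos"],R,[(1000,-300,560),(900,-450,480)],.6,turn=3.25)
E
```

```text
[[-1.3,3.8,-0.3,0.14,0.6],[-0.7,3.9,-0.3,0.14,0.6],[-0.2,4.0,-0.3,0.14,0.6],[0.4,4.0,-0.3,0.14,0.6],[1.0,3.9,-0.3,0.14,0.6],[1.5,3.7,-0.4,0.14,0.6],[2.0,3.5,-0.3,0.14,0.6],[2.5,3.2,-0.4,0.14,0.6],[2.9,2.8,-0.3,0.14,0.6],[3.2,2.4,-0.4,0.14,0.6]]
[[3.5,1.9,-0.3,0.14,0.6],[3.8,1.4,-0.4,0.14,0.6],[3.9,0.8,-0.3,0.14,0.6],[4.0,0.3,-0.4,0.14,0.6],[4.0,-0.3,-0.3,0.14,0.6],[3.9,-0.8,-0.4,0.14,0.6],[3.8,0.3,-0.9,0.14,0.6],[3.8,-0.3,-1.0,0.14,0.6],[3.8,-0.8,-0.9,0.14,0.6],[3.6,-1.3,-1.0,0.14,0.6]]
[[3.4,-1.8,-0.9,0.14,0.6]]
left turn 0.31 end [ 899.9 -449.9  479.7]
```

Call:
drive_tool([
  [-1.3,3,-2,0.14,0.6],
  [-0.7,3.9,-0.3,0.14,0.6],
  [-0.2,4.0,-0.3,0.14,0.6],
  [0.4,4.0,-0.3,0.14,0.6],
  [1.0,3.9,-0.3,0.14,0.6],
  [1.5,3.7,-0.4,0.14,0.6],
  [2.0,3.5,-0.3,0.14,0.6],
  [2.5,3.2,-0.4,0.14,0.6],
  [2.9,2.8,-0.3,0.14,0.6],
  [3.2,2.4,-0.4,0.14,0.6],
])

```text
time_s: 20.2
tool_pos: [1052.6, -50.7, 632.4]
ee_rot: [-1.848, 1.371, -1.055]
ft_force: [0.6, 0.4, 0.1]
grip_width: 52.7
grip_force: 0.0
```

```bash
python3 - <<'E'
from h import *
ax();s=read_state();R=Ro.from_rotvec(s["ee_rot"]).as_matrix()
g=np.array([390.5,-185.5,46])+18.8*R[:,2]
toolrows(s["tool_pos"],R,[(980,-300,540),(900,-450,480),(700,-450,350),(450,-300,220),g+[-30,0,100]],.6,turn=1.85,q=s["joints"])
E
```

```text
t 20.2 q [ 0.183  0.417  0.467  0.268 -0.601 -0.026] p [1052.6  -50.7  632.4] rv [-1.848  1.371 -1.055] F [0.6 0.4 0.1] w 52.7 0.0
x [ 0.15  -0.958  0.243] y [-0.481 -0.286 -0.829] z [ 0.864  0.008 -0.504] tilt 59.8 head 0.009
[ 980. -300.  540.] 7 q [-0.17  0.39  0.45 -0.28 -0.61 -0.37] dq 0.09 err 0.0 wr [ 682. -121.  783.] el [227. -40. 755.]
[ 900. -450.  480.] 12 q [-0.45  0.42  0.48 -0.61 -0.74 -0.68] dq 0.09 err 0.0 wr [ 636. -308.  779.] el [ 219. -106.  749.]
[ 700. -450.  350.] 18 q [-0.7   0.25  0.07 -0.98 -0.74 -0.32] dq 0.1 err 0.0 wr [ 465. -390.  697.] el [115. -97. 781.]
[ 450. -300.  220.] 26 q [-1.02  0.02 -0.5  -1.29 -0.88  0.27] dq 0.1 err 0.0 wr [ 217. -352.  571.] el [  6.  -9. 800.]
[ 377. -185.  137.] 30 q [-1.19  0.05 -0.8  -1.45 -0.94  0.71] dq 0.13 err 0.0 wr [ 125. -311.  454.] el [ 10. -25. 800.]
[[2.9,2.6,-0.3,0.14,0.6],[3.3,2.2,-0.3,0.14,0.6],[3.5,1.7,-0.2,0.14,0.6],[3.8,1.2,-0.3,0.14,0.6],[3.9,0.6,-0.2,0.14,0.6],[3.9,0.1,-0.3,0.14,0.6],[3.9,-0.4,-0.2,0.14,0.6],[3.5,-0.5,-0.8,0.14,0.6],[3.4,-1.0,-0.8,0.14,0.6],[3.2,-1.4,-0.8,0.14,0.6]]
[[3.0,-1.9,-0.8,0.14,0.6],[2.7,-2.2,-0.8,0.14,0.6],[3.5,0.7,-1.8,0.14,0.6],[3.5,0.1,-1.8,0.03,0.6],[3.5,0.1,-1.8,0,0.6],[3.6,0,-1.8,0,0.6],[3.5,0.1,-1.8,0,0.6],[3.6,0,-1.7,0,0.6],[3.0,1.9,-1.9,0,0.6],[2.9,1.9,-1.9,0,0.6]]
[[3.0,1.9,-1.9,0,0.6],[2.9,1.9,-1.9,0,0.6],[3.0,1.9,-1.8,0,0.6],[2.9,2.0,-1.9,0,0.6],[3.0,1.9,-1.8,0,0.6],[2.9,2.0,-1.9,0,0.6],[2.7,2.9,-0.5,0,0.6],[2.7,2.9,-0.5,0,0.6],[2.7,2.9,-0.5,0,0.6],[2.7,2.9,-0.5,0,0.6]]
left turn 0.0 end [ 377.  -185.1  136.6]
```

Call:
drive_tool([
  [2.9,2.6,-0.3,0.14,0.6],
  [3.3,2.2,-0.3,0.14,0.6],
  [3.5,1.7,-0.2,0.14,0.6],
  [3.8,1.2,-0.3,0.14,0.6],
  [3.9,0.6,-0.2,0.14,0.6],
  [3.9,0.1,-0.3,0.14,0.6],
  [3.9,-0.4,-0.2,0.14,0.6],
  [3.5,-0.5,-0.8,0.14,0.6],
  [3.4,-1.0,-0.8,0.14,0.6],
  [3.2,-1.4,-0.8,0.14,0.6],
])

```text
time_s: 21.2
tool_pos: [932.6, -391.3, 505.1]
ee_rot: [-0.486, 2.054, -0.27]
ft_force: [0.1, -0.1, 1.1]
grip_width: 52.7
grip_force: 0.0
```

Call:
drive_tool([
  [3.0,-1.9,-0.8,0.14,0.6],
  [2.7,-2.2,-0.8,0.14,0.6],
  [3.5,0.7,-1.8,0.14,0.6],
  [3.5,0.1,-1.8,0.03,0.6],
  [3.5,0.1,-1.8,0,0.6],
  [3.6,0,-1.8,0,0.6],
  [3.5,0.1,-1.8,0,0.6],
  [3.6,0,-1.7,0,0.6],
])

```text
time_s: 22.0
tool_pos: [700.1, -451.4, 351.6]
ee_rot: [-0.021, 2.099, -0.004]
ft_force: [-0.6, -0.9, -0.6]
grip_width: 52.2
grip_force: 0.0
```

```bash
python3 - <<'E'
from h import *
ax();s=read_state();R=Ro.from_rotvec(s["ee_rot"]).as_matrix()
g=np.array([390.5,-185.5,46])+18.8*R[:,2]
toolrows(s["tool_pos"],R,[(450,-300,220),g+[-30,0,100]],.6,q=s["joints"])
P={n:get_image(n) for n in("scene","top")}
for n in P: cv2.imwrite(f"pics/c5{n}.png",P[n]["frame"][:,:,::-1])
f=lambda n,x,y,w,h:cv2.resize(P[n]["frame"][y:y+h,x:x+w,::-1],(400,600),interpolation=cv2.INTER_CUBIC)
cv2.imwrite("pics/c5.png",np.hstack([f("scene",160,140,100,150),f("top",200,130,80,120)]))
E
```

```text
t 22.0 q [-0.698  0.252  0.072 -0.976 -0.742 -0.324] p [ 700.1 -451.4  351.6] rv [-0.021  2.099 -0.004] F [-0.6 -0.9 -0.6] w 52.2 0.0
x [-0.504 -0.017 -0.864] y [-0.014  1.    -0.012] z [ 0.864  0.006 -0.504] tilt 59.7 head 0.007
[ 450. -300.  220.] 8 q [-1.02  0.02 -0.5  -1.29 -0.88  0.28] dq 0.08 err 0.0 wr [ 217. -352.  571.] el [  6.  -9. 800.]
[ 377. -185.  137.] 12 q [-1.19  0.04 -0.8  -1.45 -0.94  0.71] dq 0.13 err 0.0 wr [ 125. -311.  454.] el [ 10. -24. 800.]
[[3.0,2.0,-1.9,0,0.6],[3.0,1.9,-1.9,0,0.6],[3.0,2.0,-1.8,0,0.6],[2.9,1.9,-1.9,0,0.6],[3.0,2.0,-1.8,0,0.6],[2.9,1.9,-1.9,0,0.6],[3.0,2.0,-1.8,0,0.6],[2.9,1.9,-1.9,0,0.6],[2.7,2.9,-0.5,0,0.6],[2.7,2.9,-0.5,0,0.6]]
[[2.7,2.9,-0.5,0,0.6],[2.6,3.0,-0.5,0,0.6]]
left turn 0.0 end [ 377.  -185.3  136.6]
```

View pics/c5.png

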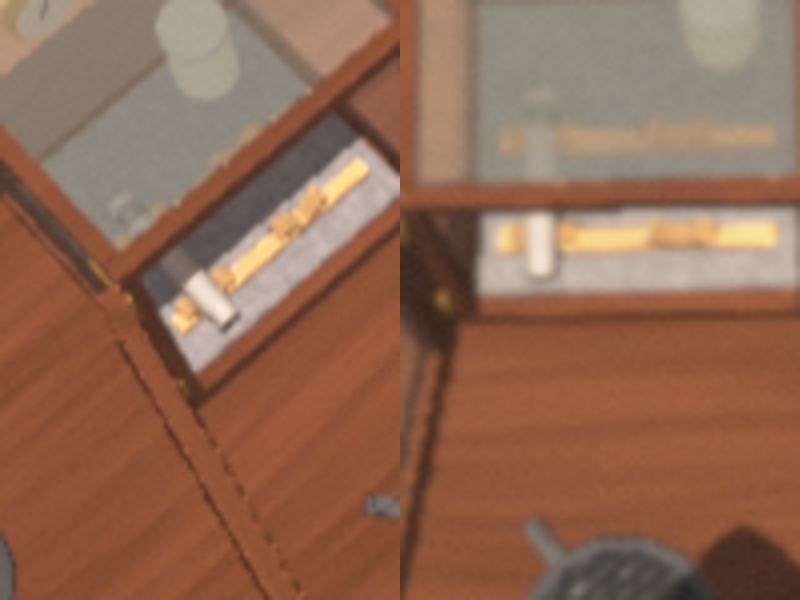

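The clear view shows the front saddle bar with the free V at scene px (234.4,192.6) and top px (256.2,176.4). The twin's near end is at (215.9,219.1) in scene and (227.6,184) in top.

```bash
python3 - <<'E'
from h import *
P={n:get_image(n) for n in("scene","top")}
def tri(o,z):
    f=lambda X:np.concatenate([proj(P[n],[X[0],X[1],z])[0]-o[n] for n in o])
    s=least_squares(f,[600,50],x_scale=100);return s.x.round(1),s.fun.round(1)
print("V front",tri(dict(scene=[234.4,192.6],top=[256.2,176.4]),60))
print("twin end",tri(dict(scene=[215.9,219.1],top=[227.6,184]),62))
for nm,o,z in(("L",[219.6,177.6],62),("R",[274.6,177],62)): print(nm,tri(dict(top=np.array(o)),z)[0])
for n in P:
    for k in("bay","twin_bay","twin"):
        for d in pinpoint(k,P[n])[:2]: print(n,k,np.round(d["position"],1),round(d["conf"],2),tri({n:np.array(d["position"])},60.6)[0])
    print(n,[(k,proj(P[n],X)[0].round(1)) for k,X in pts([731,62,-.016,1.7]).items()])
E
```

```text
V front (array([659.4,  31. ]), array([-0. , -0.3, -0.2,  0.3]))
twin end (array([634.4, 127. ]), array([-0.3, -0.2,  0.1,  0.4]))
L [658.6 154.3]
R [656.4 -31.8]
scene bay [226.5 183.9] 0.84 [695.7  30.6]
scene bay [285.6 268.1] 0.59 [387.7  77. ]
scene twin_bay [201.9 202.7] 0.94 [701.  123.9]
scene twin_bay [338.2 196.6] 0.69 [ 435.7 -186.9]
scene twin [204.1 205.3] 0.53 [690.2 124.4]
scene twin [379.8 183.5] 0.51 [ 378.6 -309.2]
scene [('bay', array([226. , 184.4])), ('twin_bay', array([202.1, 204.2])), ('cupboard', array([213.6, 189.4])), ('door_hinge', array([198.3, 226.9])), ('pull', array([225.5, 310.7]))]
top bay [252.9 163. ] 0.78 [707.4  41. ]
top twin_bay [227.1 164.6] 0.76 [703.9 128.9]
top twin_bay [160.7 283.3] 0.31 [305.7 351.4]
top twin [229.  168.6] 0.47 [689.7 122.5]
top [('bay', array([255.4, 166.3])), ('twin_bay', array([227.8, 166.5])), ('cupboard', array([247.7, 161.2])), ('door_hinge', array([205.1, 183.1])), ('pull', array([175.3, 251. ]))]
```

Call:
drive_tool([
  [3.0,2.0,-1.9,0,0.6],
  [3.0,1.9,-1.9,0,0.6],
  [3.0,2.0,-1.8,0,0.6],
  [2.9,1.9,-1.9,0,0.6],
  [3.0,2.0,-1.8,0,0.6],
  [2.9,1.9,-1.9,0,0.6],
  [3.0,2.0,-1.8,0,0.6],
  [2.9,1.9,-1.9,0,0.6],
  [2.7,2.9,-0.5,0,0.6],
  [2.7,2.9,-0.5,0,0.6],
])

```text
time_s: 23.5
tool_pos: [413.8, -242.3, 178.5]
ee_rot: [-0.023, 2.099, -0.004]
ft_force: [-0.9, -0.6, -0.5]
grip_width: 52.6
grip_force: 0.0
```

```bash
python3 - <<'E'
from h import *
s=read_state();R=Ro.from_rotvec(s["ee_rot"]).as_matrix()
_,p,R2,q=toolrows(s["tool_pos"],R,[(385,-188,130),(402,-187,80),(402,-187,36.5)],.6,q=s["joints"],step=35)
# path rest -> bay check
zt=R[:,2]
b=np.array([695-6-67,32,61])+18.8*zt; print("bay tcp",b)
toolrows(p,R,[(402,-187,60),(402,-187,130),(430,-120,200),(480,20,160),(520,32,b[2]+25),b+[-40,0,20],b+[0,0,20],b],0,q=q,show=False)
E
```

```text
[ 385. -188.  130.] 3 q [-1.18  0.08 -0.79 -1.47 -0.94  0.75] dq 0.11 err 0.0 wr [ 132. -319.  444.] el [ 18. -43. 799.]
[ 402. -187.   80.] 5 q [-1.24  0.31 -0.83 -1.62 -0.96  1.08] dq 0.17 err 0.0 wr [ 124. -357.  351.] el [  60. -173.  772.]
[ 402. -187.   36.] 7 q [-1.32  0.53 -0.86 -1.71 -1.01  1.38] dq 0.17 err 0.0 wr [  97. -377.  261.] el [  76. -296.  717.]
[[1.8,1.8,0,0,0.6],[1.9,1.9,0,0,0.6],[1.8,1.8,0,0,0.6],[1.8,0.1,2.0,0,0.6],[1.7,0.1,2.0,0,0.6],[1.9,0,1.1,0,0.6],[1.9,0,1.1,0,0.6]]
left turn 0.0 end [ 402.  -187.2   36.1]
bay tcp [638.23506651  32.13215259  51.52133179]
[ 402. -187.   60.] 1 q [-1.27  0.41 -0.84 -1.66 -0.98  1.21] dq 0.16 err 0.0 wr [ 112. -368.  311.] el [  70. -228.  751.]
[ 402. -187.  130.] 3 q [-1.13  0.09 -0.78 -1.51 -0.9   0.74] dq 0.24 err 0.0 wr [ 149. -317.  444.] el [ 22. -47. 798.]
[ 430. -120.  200.] 6 q [-0.62 -0.27 -0.77 -1.37 -0.55  0.13] dq 0.26 err 0.0 wr [ 200. -144.  555.] el [-130.   93.  779.]
[480.  20. 160.] 10 q [-0.42 -0.15 -0.89 -1.99 -0.41  0.7 ] dq 0.26 err 0.0 wr [ 229. -103.  479.] el [-81.  37. 794.]
[520.  32.  77.] 13 q [-0.64  0.31 -1.02 -2.34 -0.83  1.36] dq 0.37 err 16.1 wr [ 236. -175.  323.] el [ 145. -108.  772.]
[598.  32.  72.] 15 q [-0.52  0.47 -0.99 -2.57 -0.95  1.52] dq 0.37 err 16.1 wr [ 280. -162.  274.] el [ 237. -137.  735.]
[638.  32.  72.] 16 q [-0.46  0.47 -0.9  -2.6  -0.87  1.47] dq 0.37 err 16.1 wr [ 325. -161.  282.] el [ 243. -120.  736.]
[638.  32.  52.] 17 q [-0.47  0.55 -0.93 -2.64 -0.96  1.53] dq 0.37 err 16.1 wr [ 318. -162.  250.] el [ 280. -142.  712.]
left turn 0.0 end [638.2  32.6  51. ]
```

Call:
drive_tool([
  [1.8,1.8,0,0,0.6],
  [1.9,1.9,0,0,0.6],
  [1.8,1.8,0,0,0.6],
  [1.8,0.1,2.0,0,0.6],
  [1.7,0.1,2.0,0,0.6],
  [0,0,0,0,0.6],
])

```text
time_s: 24.1
tool_pos: [402.2, -186.2, 75.4]
ee_rot: [-0.014, 2.104, 0.011]
ft_force: [-1.1, -0.3, 0.2]
grip_width: 52.5
grip_force: 0.0
```

```bash
python3 - <<'E'
from h import *
ax();s=read_state();R=Ro.from_rotvec(s["ee_rot"]).as_matrix()
P={n:get_image(n) for n in("scene","top")}
g=s["tool_pos"]-18.8*R[:,2]
for n in P: print(n,proj(P[n],[s["tool_pos"],g]).round(1).tolist())
f=lambda n,x,y:cv2.resize(P[n]["frame"][y:y+90,x:x+60,::-1],(400,600),interpolation=cv2.INTER_CUBIC)
cv2.imwrite("pics/d6.png",np.hstack([f("scene",310,155),f("top",295,195)]))
toolrows(s["tool_pos"],R,[(402,-187,36.5)],.6,step=25)
E
```

```text
t 24.1 q [-1.235  0.324 -0.826 -1.62  -0.958  1.075] p [ 402.2 -186.2   75.4] rv [-0.014  2.104  0.011] F [-1.1 -0.3  0.2] w 52.5 0.0
x [-0.509 -0.006 -0.861] y [-0.014  1.     0.002] z [ 0.861  0.013 -0.509] tilt 59.4 head 0.016
scene [[346.9, 202.9], [351.5, 205.7]]
top [[323.3, 250.7], [323.7, 255.4]]
[[1.7,0,1.0,0,0.6],[1.7,-0.1,1.0,0,0.6]]
left turn 0.0 end [ 402.1 -187.2   35.9]
```

View pics/d6.png

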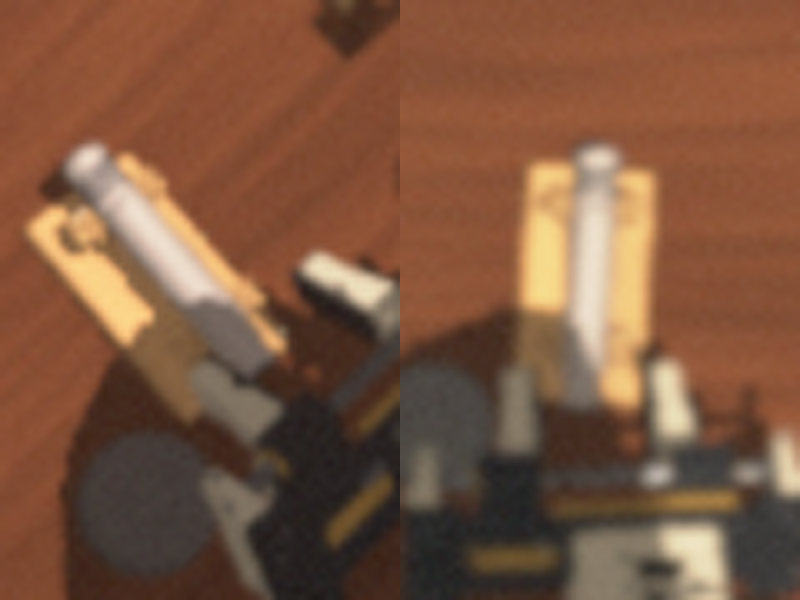

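The crops show the two fingertips straddling the mic's near end (top panel tips at (518,375) and (668,360), mic end at (585,395)). Lowering and gripping.

Call:
drive_tool([
  [1.6,0,1.0,0,0.6],
  [1.6,0,1.1,0,0.6],
  [0,0,0,0,0.6],
  [0,0,0,0,0],
  [0,0,0,0,0],
  [0,0,0,0,0],
  [0,0,0,0,0],
  [0,0,0,0,0],
  [0,0,0,0,0],
], force=50)

```text
time_s: 25.1
tool_pos: [404.3, -186.2, 42.8]
ee_rot: [-0.024, 2.098, -0.0]
ft_force: [-7.1, 3.0, 7.5]
grip_width: 20.6
grip_force: 49.7
```

```bash
python3 -c "
from h import *
ax()"
```

```text
t 25.1 q [-1.3    0.498 -0.851 -1.697 -1.     1.328] p [ 404.3 -186.2   42.8] rv [-0.024  2.098 -0.   ] F [-7.1  3.   7.5] w 20.6 49.7
x [-0.503 -0.017 -0.864] y [-0.017  1.    -0.01 ] z [ 0.864  0.009 -0.504] tilt 59.8 head 0.011
```

Call:
drive_tool([
  [-0.6,0,-0.4,0,0],
  [-1.3,0,-0.8,0,0],
  [-1.7,0,-1.0,0,0],
  [-1.7,0,-1.0,0,0],
  [-1.7,0,-1.0,0,0],
  [-1.7,0,-1.0,0,0],
  [0,0,0,0,0],
])

```text
time_s: 25.8
tool_pos: [404.2, -187.0, 146.5]
ee_rot: [-0.027, 2.096, -0.008]
ft_force: [0.0, 0.5, -1.9]
grip_width: 20.8
grip_force: 49.2
```

```bash
python3 - <<'E'
from h import *
ax();s=read_state();R=Ro.from_rotvec(s["ee_rot"]).as_matrix()
P={n:get_image(n) for n in("scene","top")}
f=lambda n,x,y:cv2.resize(P[n]["frame"][y:y+90,x:x+60,::-1],(400,600),interpolation=cv2.INTER_CUBIC)
cv2.imwrite("pics/e7.png",np.hstack([f("scene",310,145),f("top",295,195)]))
for n in P:
    for d in trace("mic",P[n])[:1]:
        ys,xs=np.nonzero(d["region"]);print(n,round(d["conf"],2),d["position"],cv2.minAreaRect(np.c_[xs,ys].astype(np.float32)))
    c=s["tool_pos"]+[51,1,2.8]
    print(n,"pred ends",proj(P[n],[c-[65,1,0],c+[65,1,0]]).round(1).tolist())
toolrows(s["tool_pos"],R,[(430,-120,200),(500,20,160),(555,30,110),(600,32,85)],0,q=s["joints"],step=36)
E
```

```text
t 25.8 q [-1.094  0.023 -0.769 -1.476 -0.886  0.649] p [ 404.2 -187.   146.5] rv [-0.027  2.096 -0.008] F [ 0.   0.5 -1.9] w 20.8 49.2
x [-0.501 -0.023 -0.865] y [-0.016  1.    -0.017] z [ 0.865  0.005 -0.502] tilt 59.9 head 0.006
scene 0.86 [339.2, 178.8] ((339.5924377441406, 181.3735809326172), (45.33497619628906, 8.108694076538086), 47.48955154418945)
scene pred ends [[354.4, 197.4], [320.8, 166.4]]
top 0.78 [325.5, 230.7] ((325.5, 231.99996948242188), (8.470258712768555, 42.090667724609375), 2.4895529747009277)
top pred ends [[325.5, 252.1], [323.4, 211.3]]
[ 430. -120.  200.] 3 q [-0.63 -0.27 -0.77 -1.38 -0.55  0.15] dq 0.21 err 0.0 wr [ 199. -145.  554.] el [-129.   94.  779.]
[500.  20. 160.] 8 q [-0.44 -0.1  -0.89 -2.06 -0.44  0.79] dq 0.22 err 0.0 wr [ 243. -115.  469.] el [-53.  25. 798.]
[555.  30. 110.] 11 q [-0.56  0.27 -1.   -2.43 -0.8   1.36] dq 0.23 err 0.0 wr [ 251. -159.  337.] el [133. -84. 779.]
[600.  32.  85.] 13 q [-0.51  0.41 -0.97 -2.56 -0.89  1.47] dq 0.23 err 0.0 wr [ 285. -160.  295.] el [ 210. -118.  750.]
[[-2.0,2.2,-0.1,0,0],[-2.0,2.2,-0.2,0,0],[-2.1,2.2,-0.1,0,0],[-0.1,2.8,1.6,0,0],[-0.1,2.8,1.6,0,0],[0,2.8,1.6,0,0],[-0.1,2.8,1.7,0,0],[0,2.7,1.6,0,0],[0.5,0.3,2.4,0,0],[0.5,0.4,2.4,0,0]]
[[0.5,0.3,2.5,0,0],[0,0.1,2.6,0,0],[-0.1,0.1,2.5,0,0]]
left turn 0.0 end [599.7  32.1  85.2]
```

View pics/e7.png

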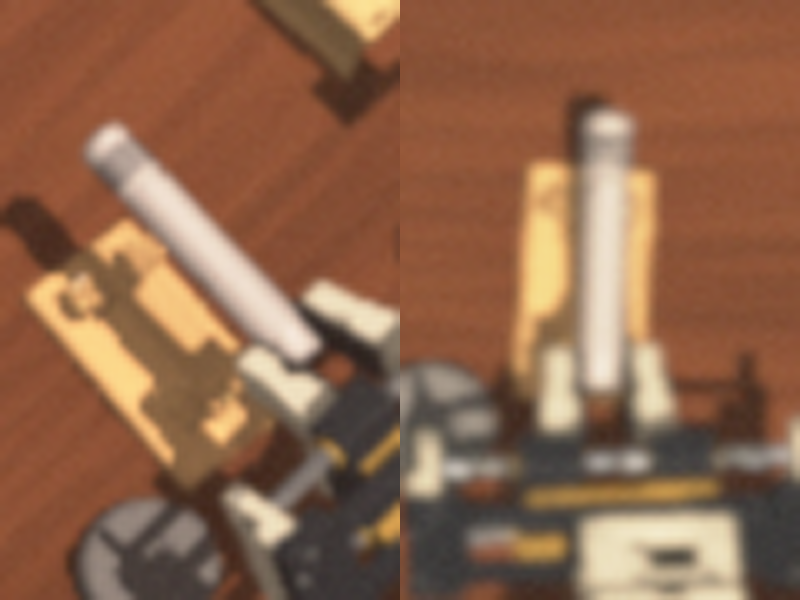

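```bash
python3 - <<'E'
from h import *
P={n:get_image(n) for n in("scene","top")};s=read_state()
def tri(o):
    f=lambda X:np.concatenate([proj(P[n],X)[0]-o[n] for n in o])
    r=least_squares(f,[450,-190,140],x_scale=100);return r.x,r.fun.round(1)
a,ra=tri(dict(scene=[325.8,164.9],top=[325.8,212.6]));b,rb=tri(dict(scene=[355.4,197.1],top=[324.6,252.8]))
print(a.round(1),ra,b.round(1),rb,"dir",((a-b)/np.linalg.norm(a-b)).round(3),np.linalg.norm(a-b),"ctr-tcp",((a+b)/2-s["tool_pos"]).round(1))
E
```

```text
[ 510.8 -190.9  168.8] [-0.4 -0.3  0.1  0.5] [ 386.6 -182.6  168.2] [ 0.  0. -0. -0.] dir [ 0.998 -0.067  0.005] 124.46926798379343 ctr-tcp [45.5 -0.5 26.5]
```

Call:
drive_tool([
  [-2.0,2.2,-0.1,0,0],
  [-2.0,2.2,-0.2,0,0],
  [-2.1,2.2,-0.1,0,0],
  [0,0,0,0,0],
])

```text
time_s: 26.5
tool_pos: [429.3, -118.8, 194.2]
ee_rot: [-0.033, 2.1, 0.004]
ft_force: [-0.3, 0.6, -1.6]
grip_width: 20.7
grip_force: 49.2
```

```bash
python3 - <<'E'
from h import *
ax();s=read_state();R=Ro.from_rotvec(s["ee_rot"]).as_matrix()
P={n:get_image(n) for n in("scene","top")}
p0=np.array([404.2,-187,146.5])
for z in(149.3,160):
    for nm,o in(("far",dict(scene=[325.8,164.9],top=[325.8,212.6])),("near",dict(scene=[355.4,197.1],top=[324.6,252.8]))):
        f=lambda X:np.concatenate([proj(P[n],[*X,z])[0]-o[n] for n in o])
        r=least_squares(f,[450,-190],x_scale=100);print(z,nm,(r.x-p0[:2]).round(1),r.fun.round(1))
toolrows(s["tool_pos"],R,[(500,20,160),(555,30,110),(590,31,95)],0,q=s["joints"],step=34)
E
```

```text
t 26.5 q [-0.667 -0.246 -0.775 -1.392 -0.589  0.19 ] p [ 429.3 -118.8  194.2] rv [-0.033  2.1    0.004] F [-0.3  0.6 -1.6] w 20.7 49.2
x [-0.505 -0.022 -0.863] y [-0.025  1.    -0.011] z [ 0.863  0.016 -0.505] tilt 59.6 head 0.019
149.3 far [110.4  -8.7] [-0.9  0.5  1.1  0.4]
149.3 near [-15.7  -0.1] [-0.6  0.7  0.9 -0.1]
160 far [108.3  -6.1] [-0.6  0.   0.5  0.5]
160 near [-16.8   2.5] [-0.2  0.3  0.4 -0.1]
[500.  20. 160.] 5 q [-0.42 -0.1  -0.87 -2.02 -0.42  0.73] dq 0.21 err 0.0 wr [ 248. -112.  475.] el [-56.  25. 797.]
[555.  30. 110.] 8 q [-0.56  0.25 -0.98 -2.4  -0.77  1.32] dq 0.23 err 0.0 wr [ 257. -160.  344.] el [127. -79. 781.]
[590.  31.  95.] 10 q [-0.52  0.35 -0.95 -2.49 -0.82  1.4 ] dq 0.23 err 0.0 wr [ 285. -163.  317.] el [ 179. -102.  764.]
[[-0.2,2.7,1.6,0,0],[-0.2,2.8,1.6,0,0],[-0.2,2.7,1.6,0,0],[-0.2,2.8,1.6,0,0],[-0.1,2.7,1.6,0,0],[0.5,0.3,2.4,0,0],[0.5,0.3,2.5,0,0],[0.5,0.4,2.4,0,0],[-0.2,0,1.9,0,0],[-0.3,0,1.9,0,0]]
left turn 0.0 end [590.   31.2  95.3]
```

Call:
drive_tool([
  [-0.2,2.7,1.6,0,0],
  [-0.2,2.8,1.6,0,0],
  [-0.2,2.7,1.6,0,0],
  [-0.2,2.8,1.6,0,0],
  [-0.1,2.7,1.6,0,0],
  [0.5,0.3,2.4,0,0],
  [0.5,0.3,2.5,0,0],
  [0.5,0.4,2.4,0,0],
  [0,0,0,0,0],
])

```text
time_s: 27.5
tool_pos: [552.9, 21.1, 100.2]
ee_rot: [-0.01, 2.118, 0.003]
ft_force: [0.1, -0.2, -1.3]
grip_width: 21.3
grip_force: 49.2
```

```bash
python3 - <<'E'
from h import *
ax();s=read_state()
P={n:get_image(n) for n in("scene","top")}
c=s["tool_pos"]
for n in P: print(n,"pred near/far",proj(P[n],[c+[-18,0,3],c+[112,-9,3]]).round(1).tolist())
f=lambda n,x,y:cv2.resize(P[n]["frame"][y:y+90,x:x+60,::-1],(400,600),interpolation=cv2.INTER_CUBIC)
cv2.imwrite("pics/f8.png",np.hstack([f("scene",210,150),f("top",225,145)]))
E
```

```text
t 27.5 q [-0.578  0.274 -0.983 -2.4   -0.774  1.326] p [552.9  21.1 100.2] rv [-0.01   2.118  0.003] F [ 0.1 -0.2 -1.3] w 21.3 49.2
x [-0.521 -0.006 -0.854] y [-0.009  1.    -0.002] z [ 0.854  0.006 -0.521] tilt 58.6 head 0.008
scene pred near/far [[264.6, 214.9], [236.7, 181.9]]
top pred near/far [[258.9, 210.6], [261.1, 171.8]]
```

View pics/f8.png

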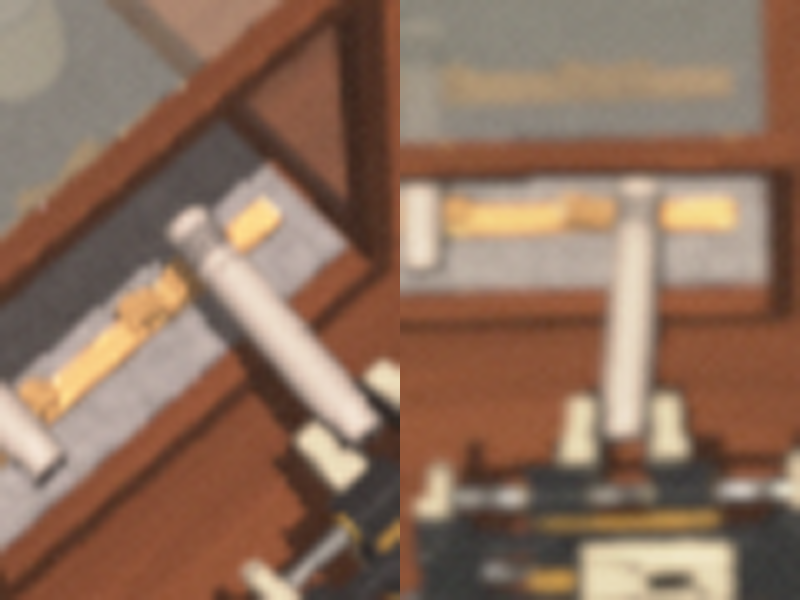

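Both panels show the mic held level, nose over the front bar. Nose is at top px (260.1,173.1) and near end at (258.4,209.1), as predicted. Now inserting.

```bash
python3 - <<'E'
from h import *
s=read_state();R=Ro.from_rotvec(s["ee_rot"]).as_matrix()
_,p,R,q=toolrows(s["tool_pos"],R,[(555,35.5,95),(642,35.5,90)],0,q=s["joints"],step=20)
toolrows(p,R,[(642,35.5,68),(642,35.5,58)],0,q=q,step=8)
E
```

```text
[555.  36.  95.] 1 q [-0.56  0.32 -1.02 -2.47 -0.84  1.41] dq 0.09 err 1.0 wr [ 250. -158.  317.] el [ 162. -102.  769.]
[642.  36.  90.] 6 q [-0.43  0.38 -0.86 -2.58 -0.74  1.38] dq 0.09 err 1.0 wr [ 340. -155.  318.] el [205. -93. 757.]
[[0.7,1.3,0.8,0,0],[-0.8,0,1.5,0,0],[-0.8,0,1.5,0,0],[-0.8,0,1.6,0,0],[-0.8,-0.1,1.5,0,0],[-0.9,0,1.6,0,0]]
left turn 0.0 end [642.2  35.6  89.9]
[642.  36.  68.] 3 q [-0.44  0.47 -0.89 -2.62 -0.84  1.45] dq 0.04 err 0.0 wr [ 332. -158.  283.] el [ 244. -116.  736.]
[642.  36.  58.] 5 q [-0.45  0.5  -0.91 -2.63 -0.89  1.48] dq 0.04 err 0.0 wr [ 329. -158.  268.] el [ 261. -126.  726.]
[[0.6,0,0.4,0,0],[0.6,0,0.4,0,0],[0.7,0,0.3,0,0],[0.4,0,0.3,0,0],[0.4,0,0.2,0,0]]
left turn 0.0 end [642.   35.4  58.6]
```

Call:
drive_tool([
  [-0.6,0.7,1.3,0,0],
  [-0.6,0.7,1.4,0,0],
  [-0.8,0,1.5,0,0],
  [-0.8,0,1.6,0,0],
  [-0.8,0,1.5,0,0],
  [-0.4,0,1.5,0,0],
  [0,0,0,0,0],
])

```text
time_s: 28.3
tool_pos: [650.6, 39.3, 99.7]
ee_rot: [-0.023, 2.101, -0.002]
ft_force: [-0.8, -0.4, -2.5]
grip_width: 20.5
grip_force: 49.2
```

```bash
python3 - <<'E'
from h import *
ax();s=read_state();R=Ro.from_rotvec(s["ee_rot"]).as_matrix()
toolrows(s["tool_pos"],R,[(642,35.5,85),(642,35.5,66)],0,q=s["joints"],step=8)
E
```

```text
t 28.3 q [-0.409  0.366 -0.845 -2.581 -0.721  1.365] p [650.6  39.3  99.7] rv [-2.300e-02  2.101e+00 -2.000e-03] F [-0.8 -0.4 -2.5] w 20.5 49.2
x [-0.505 -0.018 -0.863] y [-0.016  1.    -0.011] z [ 0.863  0.008 -0.506] tilt 59.6 head 0.009
[642.  36.  85.] 3 q [-0.44  0.41 -0.88 -2.59 -0.8   1.42] dq 0.03 err 0.0 wr [ 334. -157.  304.] el [ 219. -103.  750.]
[642.  36.  66.] 6 q [-0.45  0.49 -0.91 -2.63 -0.89  1.48] dq 0.03 err 0.0 wr [ 327. -158.  273.] el [ 255. -123.  729.]
[[0.6,-0.1,0,0,0],[0.6,-0.1,0,0,0],[0.5,-0.2,0,0,0],[0.6,0,0.3,0,0],[0.5,0,0.3,0,0],[0.6,0.1,0.4,0,0]]
left turn 0.0 end [642.1  35.8  65.4]
```

Call:
drive_tool([
  [0,0,0,0,0],
  [0,0,0,0,0],
])

```text
time_s: 28.5
tool_pos: [648.0, 40.5, 98.3]
ee_rot: [-0.024, 2.104, -0.0]
ft_force: [-0.3, -0.5, -1.4]
grip_width: 20.9
grip_force: 49.2
```

```bash
python3 - <<'E'
from h import *
ax();s=read_state();R=Ro.from_rotvec(s["ee_rot"]).as_matrix()
P={n:get_image(n) for n in("scene","top")}
for n in P:
    for d in trace("mic",P[n])[:1]:
        ys,xs=np.nonzero(d["region"]);print(n,round(d["conf"],2),d["position"],cv2.minAreaRect(np.c_[xs,ys].astype(np.float32)))
    c=s["tool_pos"];print(n,"pred near/far",proj(P[n],[c+[-18,0,3],c+[112,-9,3]]).round(1).tolist())
toolrows(s["tool_pos"],R,[(642,35.5,85),(642,35.5,66)],0,q=s["joints"],step=8)
E
```

```text
t 28.5 q [-0.41   0.365 -0.849 -2.58  -0.721  1.365] p [648.   40.5  98.3] rv [-0.024  2.104 -0.   ] F [-0.3 -0.5 -1.4] w 20.9 49.2
x [-0.509 -0.017 -0.861] y [-0.017  1.    -0.01 ] z [ 0.861  0.009 -0.509] tilt 59.4 head 0.011
scene pred near/far [[237.4, 196.6], [210.6, 164.5]]
top 0.74 [160.1, 280.6] ((158.6923065185547, 281.9615173339844), (8.875203132629395, 57.96617126464844), 33.690067291259766)
top pred near/far [[252.7, 182.5], [255.0, 144.6]]
[642.  36.  85.] 2 q [-0.44  0.41 -0.88 -2.59 -0.79  1.41] dq 0.04 err 0.0 wr [ 335. -157.  305.] el [ 218. -102.  750.]
[642.  36.  66.] 5 q [-0.45  0.48 -0.9  -2.62 -0.87  1.47] dq 0.04 err 0.0 wr [ 329. -159.  276.] el [ 251. -121.  732.]
[[0.7,-0.2,0.1,0,0],[0.8,-0.3,0.1,0,0],[0.5,0,0.3,0,0],[0.5,0,0.3,0,0],[0.6,0,0.3,0,0]]
left turn 0.0 end [641.8  35.   66.1]
```

Call:
drive_tool([
  [0.7,-0.2,0.1,0,0],
  [0.8,-0.3,0.1,0,0],
  [0.5,0,0.3,0,0],
  [0.5,0,0.3,0,0],
  [0.6,0,0.3,0,0],
  [0,0,0,0,0],
  [0,0,0,0,0],
])

```text
time_s: 29.4
tool_pos: [642.5, 35.2, 65.4]
ee_rot: [-0.023, 2.105, 0.0]
ft_force: [0.1, -0.0, -0.8]
grip_width: 20.9
grip_force: 49.2
```

```bash
python3 -c "
from h import *
ax()"
```

```text
t 29.4 q [-0.449  0.484 -0.899 -2.618 -0.871  1.473] p [642.5  35.2  65.4] rv [-0.023  2.105  0.   ] F [ 0.1 -0.  -0.8] w 20.9 49.2
x [-0.509 -0.016 -0.86 ] y [-0.017  1.    -0.009] z [ 0.86   0.01  -0.509] tilt 59.4 head 0.011
```

Call:
drive_tool([
  [0.2,0,0.1,0,0],
  [0.2,0,0.1,0,0],
  [0,0,0,0,0],
  [0,0,0,0,0],
])

```text
time_s: 29.8
tool_pos: [642.3, 35.1, 61.6]
ee_rot: [-0.024, 2.104, -0.0]
ft_force: [0.2, -0.2, -0.0]
grip_width: 20.8
grip_force: 49.2
```

Call:
drive_tool([
  [0.2,0,0.1,0,0],
  [0,0,0,0,0],
  [0,0,0,0,0],
])

```text
time_s: 30.1
tool_pos: [642.5, 34.9, 59.8]
ee_rot: [-0.024, 2.103, -0.0]
ft_force: [-0.5, -0.5, 3.8]
grip_width: 21.0
grip_force: 49.3
```

Call:
drive_tool([
  [0.1,0,0.1,0,0],
  [0,0,0,0,0],
  [0,0,0,0,0],
])

```text
time_s: 30.4
tool_pos: [642.8, 34.6, 58.8]
ee_rot: [-0.023, 2.102, -0.001]
ft_force: [-5.6, -4.2, 7.6]
grip_width: 20.8
grip_force: 49.4
```

Call:
drive_tool([
  [0,0,0,0,0],
  [0,0,0,0,0],
  [0,0,0,0,0],
], force=3)

```text
time_s: 30.7
tool_pos: [642.8, 34.5, 57.9]
ee_rot: [-0.023, 2.104, -0.001]
ft_force: [-1.3, -5.1, 1.7]
grip_width: 22.6
grip_force: 3.1
```

```bash
python3 -c "
from h import *
ax()"
```

```text
t 30.7 q [-0.454  0.515 -0.909 -2.63  -0.907  1.499] p [642.8  34.5  57.9] rv [-2.300e-02  2.104e+00 -1.000e-03] F [-1.3 -5.1  1.7] w 22.6 3.1
x [-0.508 -0.017 -0.861] y [-0.016  1.    -0.01 ] z [ 0.861  0.009 -0.508] tilt 59.4 head 0.01
```

Call:
drive_tool([
  [0,0,0,0,0.5],
  [0,0,0,0,0.5],
  [0,0,0,0,0.5],
  [0,0,0,0,0.5],
  [0,0,0,0,0.5],
])

```text
time_s: 31.2
tool_pos: [642.2, 35.4, 57.6]
ee_rot: [-0.024, 2.105, 0.0]
ft_force: [0.2, -0.1, -0.4]
grip_width: 43.9
grip_force: 0.0
```

```bash
python3 - <<'E'
from h import *
ax();s=read_state();R=Ro.from_rotvec(s["ee_rot"]).as_matrix()
P=s["tool_pos"]
toolrows(P,R,[P+[-34,0,20],P+[-80,-5,75],P+[-100,-20,200]],.5,q=s["joints"],step=30)
E
```

```text
t 31.2 q [-0.453  0.515 -0.909 -2.629 -0.907  1.499] p [642.2  35.4  57.6] rv [-0.024  2.105  0.   ] F [ 0.2 -0.1 -0.4] w 43.9 0.0
x [-0.509 -0.017 -0.861] y [-0.017  1.    -0.01 ] z [ 0.861  0.01  -0.509] tilt 59.4 head 0.012
[608.  35.  78.] 2 q [-0.49  0.43 -0.96 -2.57 -0.88  1.47] dq 0.04 err 0.0 wr [ 297. -159.  289.] el [ 223. -120.  745.]
[562.  30. 133.] 5 q [-0.48  0.14 -0.9  -2.34 -0.61  1.15] dq 0.14 err 0.0 wr [ 280. -147.  395.] el [ 73. -38. 795.]
[542.  15. 258.] 10 q [ 0.01 -0.2  -0.67 -1.64 -0.    0.08] dq 0.53 err 21.1 wr [296.   2. 579.] el [-117.   -1.  789.]
[[0,0,-2.0,0,0.5],[0,0,-1.9,0,0.5],[-0.8,-0.1,-2.3,0,0.5],[-0.8,-0.2,-2.3,0,0.5],[-0.8,-0.1,-2.2,0,0.5],[-1.9,-0.3,-1.6,0,0.5],[-1.9,-0.3,-1.6,0,0.5],[-2.0,-0.3,-1.6,0,0.5],[-1.9,-0.4,-1.7,0,0.5],[-2.0,-0.3,-1.6,0,0.5]]
left turn 0.0 end [542.3  15.6 257.7]
```

Call:
drive_tool([
  [0,0,-2.0,0,0.5],
  [0,0,-2.0,0,0.5],
  [0,0,-2.0,0,0.5],
  [-0.5,0,-2.2,0,0.5],
  [-0.8,0,-2.2,0,0.5],
  [-0.8,-2,-1,0,0.5],
  [-0.8,-3,-1,0,0.5],
  [-0.5,-3,0,0,0.5],
  [0,0,0,0,0.5],
  [0,0,0,0,0.5],
])

```text
time_s: 32.2
tool_pos: [554.4, -45.5, 151.5]
ee_rot: [-0.024, 2.103, -0.001]
ft_force: [0.1, 0.3, -0.4]
grip_width: 43.7
grip_force: 0.0
```

```bash
python3 - <<'E'
from h import *
ax()
P={n:get_image(n) for n in("scene","top")}
def ray(n,o,z):
    return least_squares(lambda X:proj(P[n],[*X,z])[0]-o,[600,50],x_scale=100).x.round(1)
ref=P
for n in P:
    cv2.imwrite(f"pics/g9{n}.png",P[n]["frame"][:,:,::-1])
    for k in("mic","twin"):
        for d in trace(k,P[n])[:3]:
            ys,xs=np.nonzero(d["region"])
            if len(xs)>15: print(n,k,round(d["conf"],2),np.round(d["position"],1),len(xs),np.round(cv2.boxPoints(cv2.minAreaRect(np.c_[xs,ys].astype(np.float32))),0).tolist())
    c=np.array([689,31.3,60.6]);print(n,"pred mic near/far",proj(P[n],[c-[65,0,0],c+[65,-1,0]]).round(1).tolist(),"bay",[(np.round(d["position"],1),round(d["conf"],2)) for d in pinpoint("mic",P[n])[:2]])
# near end of mic: bright pixels along its axis in each view
for n in P:
    g=cv2.cvtColor(P[n]["frame"],cv2.COLOR_RGB2GRAY)
    for y in(25,31,37):
        print(n,y,[(int(x),int(g[tuple(np.round(proj(P[n],[x,y,68])[0][::-1]).astype(int))])) for x in range(600,680,6)])
E
```

```text
t 32.2 q [-0.524  0.045 -0.755 -1.956 -0.493  0.735] p [554.4 -45.5 151.5] rv [-2.400e-02  2.103e+00 -1.000e-03] F [ 0.1  0.3 -0.4] w 43.7 0.0
x [-0.507 -0.018 -0.861] y [-0.017  1.    -0.011] z [ 0.861  0.009 -0.508] tilt 59.5 head 0.011
scene mic 0.44 [235.9 191.3] 158 [[223.0, 185.0], [228.0, 181.0], [245.0, 198.0], [240.0, 202.0]]
scene twin 0.53 [209. 209.] 126 [[200.0, 205.0], [204.0, 201.0], [220.0, 216.0], [216.0, 221.0]]
scene pred mic near/far [[242.1, 200.4], [214.0, 170.8]] bay [(array([227.7, 185.1]), 0.51)]
top twin 0.48 [227.4 178.1] 81 [[225.0, 172.0], [231.0, 172.0], [231.0, 185.0], [225.0, 185.0]]
top pred mic near/far [[256.0, 186.9], [255.9, 149.8]] bay [(array([255.5, 169. ]), 0.5)]
scene 25 [(600, 82), (606, 105), (612, 111), (618, 154), (624, 141), (630, 198), (636, 180), (642, 179), (648, 205), (654, 185), (660, 206), (666, 206), (672, 161), (678, 102)]
scene 31 [(600, 91), (606, 104), (612, 109), (618, 119), (624, 109), (630, 223), (636, 218), (642, 224), (648, 223), (654, 222), (660, 223), (666, 224), (672, 144), (678, 110)]
scene 37 [(600, 89), (606, 104), (612, 104), (618, 131), (624, 102), (630, 207), (636, 203), (642, 208), (648, 207), (654, 207), (660, 206), (666, 203), (672, 176), (678, 108)]
top 25 [(600, 75), (606, 80), (612, 109), (618, 127), (624, 154), (630, 163), (636, 181), (642, 176), (648, 169), (654, 169), (660, 176), (666, 175), (672, 151), (678, 111)]
top 31 [(600, 74), (606, 81), (612, 110), (618, 128), (624, 153), (630, 186), (636, 222), (642, 222), (648, 217), (654, 218), (660, 217), (666, 217), (672, 194), (678, 139)]
top 37 [(600, 76), (606, 84), (612, 108), (618, 130), (624, 156), (630, 183), (636, 207), (642, 209), (648, 211), (654, 212), (660, 211), (666, 211), (672, 209), (678, 132)]
```

```bash
python3 -c "
from h import *
p=get_image('top');print([(np.round(d['position'],0),round(d['conf'],2)) for d in pinpoint('pull',p)[:2]],[(a,proj(p,doorp([731,62,-.016,a],[-58.5,-225,10]))[0].round(0)) for a in(1.3,1.5,1.7)])
print(hand_in())"
```

```text
[(array([168., 247.]), 0.89)] [(1.3, array([204., 256.])), (1.5, array([190., 255.])), (1.7, array([175., 251.]))]
the job is handed in; nothing more can be done
None
```

The job is handed in: by my measurements the door stands about 1.7–1.8 rad open and the mic lies in the free saddles about 4 mm short of centre, and I felt no contact with the other gear; the judge's verdict was not shown.

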